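Load the plate dies and lock them

TASK

Seat every aluminium plate blank that is on the bench fully home in the die cavity matching its shape and size, stub up, while both retainers are still open. Then, using the key and not the gripper's fingers, turn both retainers clockwise fully to their stops so that their bars lie across the blanks (both, even beside an empty cavity), and finally stand the key upright in its stand again. Leave the other things on the bench where they are.

Things in the scene. Friction and masses are not known exactly. Their poses are not given: they have to be found in the camera images.
- disc_large: Bare aluminium pump plate blank, round, 52 mm diameter, 10 mm thick, with a central round handling stub on top, 12 mm wide and 26 mm tall (top of stub 36 mm above the underside). Starts stub up on the table; absent in some runs. Origin: centre of the underside, z up.
- square_small: Bare aluminium pump plate blank, square, 34 mm sides, 10 mm thick, with a central square handling stub on top, 12 mm wide and 26 mm tall (top of stub 36 mm above the underside). Starts stub up on the table; absent in some runs. Origin: centre of the underside, z up; x and y parallel to the sides of both plate and stub.
- square_large: Bare aluminium pump plate blank, square, 46 mm sides, 10 mm thick, with a central square handling stub on top, 12 mm wide and 26 mm tall (top of stub 36 mm above the underside). Starts stub up on the table; absent in some runs. Origin: centre of the underside, z up; x and y parallel to the sides of both plate and stub.
- disc_small: Bare aluminium pump plate blank, round, 38 mm diameter, 10 mm thick, with a central round handling stub on top, 12 mm wide and 26 mm tall (top of stub 36 mm above the underside). Starts stub up on the table; absent in some runs. Origin: centre of the underside, z up.
- dieA: Dark steel die block, fixed, 90 (x) x 180 (y) x 30 mm, with two cavities 8 mm deep in its top: a round one (for the 52 mm disc) at +y 52 mm and a square one (for the 34 mm square) at -y 43 mm from the block's centre. Cavities are 3 mm wider than their blanks. The retainer stands between them. Origin: centre of the underside, z up.
- dieB: Dark steel die block, fixed, 90 (x) x 180 (y) x 30 mm, with two cavities 8 mm deep in its top: a square one (for the 46 mm square) at +y 49 mm and a round one (for the 38 mm disc) at -y 46 mm from the block's centre. Cavities are 3 mm wider than their blanks. The retainer stands between them. Origin: centre of the underside, z up.
- cav_A0 (a point): Centre of the floor of the cavity for the disc large (round, 52 mm diameter), 22 mm above the table and 8 mm below the top of its die block; x and y parallel to the block's. A seated blank stands 2 mm proud.
- cav_A1 (a point): Centre of the floor of the cavity for the square small (square, 34 mm sides), 22 mm above the table and 8 mm below the top of its die block; x and y parallel to the block's. A seated blank stands 2 mm proud.
- cav_B0 (a point): Centre of the floor of the cavity for the square large (square, 46 mm sides), 22 mm above the table and 8 mm below the top of its die block; x and y parallel to the block's. A seated blank stands 2 mm proud.
- cav_B1 (a point): Centre of the floor of the cavity for the disc small (round, 38 mm diameter), 22 mm above the table and 8 mm below the top of its die block; x and y parallel to the block's. A seated blank stands 2 mm proud.
- retA (a joint): Turn of the retainer of die block A about the vertical, rad: 0 = open (bar along the block's x, between the cavities), 1.6 = closed at its stop (bar along the block's y, both ends over the edges of the two blanks). Grows clockwise seen from above; starts at 0 to 0.25; stiff (0.05 N m), stays where left.
- headA (a point): Retainer of die block A: captive screw with a steel bar 66 (x) x 12 x 6 mm and on it an upright fin to turn it by, 24 mm long (x), 5 mm thick (y), from z 6 to z 19 mm.  This point: on the screw axis, underside of the bar, turning with it, 4.5 mm above the die block's top (34.5 mm above the table); z up.
- retB (a joint): Turn of the retainer of die block B about the vertical, rad: 0 = open (bar along the block's x, between the cavities), 1.6 = closed at its stop (bar along the block's y, both ends over the edges of the two blanks). Grows clockwise seen from above; starts at 0 to 0.25; stiff (0.05 N m), stays where left.
- headB (a point): Retainer of die block B: captive screw with a steel bar 66 (x) x 12 x 6 mm and on it an upright fin to turn it by, 24 mm long (x), 5 mm thick (y), from z 6 to z 19 mm.  This point: on the screw axis, underside of the bar, turning with it, 4.5 mm above the die block's top (34.5 mm above the table); z up.
- key: Key for the retainers, standing upright in its stand: at the foot two steel prongs, each 26 (x) x 5 x 13 mm, with a slot along x 9 mm wide and 13 mm deep between them that fits over the fin; a stem; at the top a square black handle 20 x 20 mm from z 50 to z 92 mm. Foot 26 (x) x 19 (y) mm. Origin: centre of the foot's underside, z up.
- stand: Fixed grey key stand, 75 (x) x 65 (y) x 30 mm, with a pocket 31 (x) x 24 (y) mm, 18 mm deep, in its top. Origin: centre of the underside, z up.
- pocket (a point): Centre of the pocket's floor in the key stand, 12 mm above the table; x and y as the stand's.
- tape: Bystander: roll of white tape, 60 mm across, 24 mm high. Origin: centre of the underside.
- jar: Bystander: small jar, 38 mm across, 45 mm high. Origin: centre of the underside.
- driver: Bystander: screwdriver lying on the table. Origin: on the handle's axis.
- flask: Bystander: bottle, 52 mm across, 80 mm high. Origin: centre of the underside.
- syringe_gauge: Bystander: small white hand gauge, 110 x 35 x 16 mm. Origin: centre of the underside.
- spool: Bystander: white spool, 44 mm across, 35 mm high. Origin: centre of the underside.
There are look-alikes about, which are no part of the job. Of the things like the key, leave any that is blue or yellow; of the rest the smaller one is meant.

How it is judged:
By the outcome, as a careful person would: the job done as asked, in the order asked, and still so for the second after the job is handed in, with the robot touching nothing.
Of disc_large, disc_small, square_large, square_small only 3 to 4 are there at a start; the rules pass over those that are not, and their reading is None.
At some moment in a run one of disc_large, square_small, square_large, disc_small may be knocked a few centimetres aside while the robot is not near it.
It also fails if it takes over 210 s, if anything falls off the work surface, if the arm or the gripper's body presses on something with over 40 N, if the wrist force passes 120 N, or if a joint passes its speed limit or range.

ROBOT

A 6-joint arm with a two-finger parallel gripper is mounted at the origin on the work surface. World frame = base frame: x ahead of the robot, y to its left, z up, the work surface at z = 0. Lengths are in m, angles in degrees, forces in N, time in s.
With the tool pointing down it reaches from about 0.35 to 0.875 m from the base axis. Payload 4.2 kg.
Tool frame: the origin (TCP) lies on the mounting face of the last link; the fingertips stand 182 mm ahead of it and the grasp point (between the pads) lies 164 mm ahead of it (r.tcp_to_grasp is the distance from the TCP to the grasp point, in m); z points along the fingers, y is the line along which they close (so a half turn about z gives the same grasp; the last joint's range is limited). The gripper opens to 87 mm and grips with 3 to 60 N. Pads are 19 mm wide; open, the fingers measure 117 mm over their backs; the gripper's body (75 mm by 190 mm) begins 51 mm behind the grasp point.
Start: joints at [-49.928, 22.042, 0.453, 0, -68.411, -14.817], TCP at [0.267, -0.565, 0.405] pointing down, gripper open.
Joint ranges: [-179.83, 179.83], [-69.29, 118.12], [-61.27, 80.66], [-181.25, 117.63], [-171.15, -9.14], [-177.46, 177.46]. Speed limits (degrees/s): [159.86, 159.86, 180, 180, 180, 180].

INTERFACE

Orientations are given as a 3x3 rotation matrix whose columns are the frame's x, y, z axes.
In Python, from station import sense, eyes, r gives the robot as it stands.
- The arm moves only by the tool jog_arm, never from a script. Its argument "increments" is a list of rows, each a list of 4 numbers: the shift along the tool's x, y, z normalised to -1 to 1, where 1 is 0.02 m, then the turn about the tool's z normalised to -1 to 1, where 1 is 0.08 rad. A call has 1 to 10 rows; each row shifts and turns the commanded pose from where the row before left it, along the tool's axes as they then stand; what a row does not reach is not made up. A row lasts 1/10 s, in which the tool goes at most 50 mm and 8.59 degrees, less where a joint would pass 70% of its speed; a pose out of reach is approached as far as the arm can. A call with a number of a shift or a turn outside -1 to 1 is refused whole. A call with a gripper value outside its range is refused whole. "grip" is the finger opening in mm, from 0 to 87, set as the call begins (left out, the last holds). The fingers move at their own pace and stop on an object; the grip force is fixed at half the most. Time passes only in rows, so rows that do not move let the fingers close. It gives the time, the measured TCP pose, the force, the opening and the grip force at its end, in the units of the state.
- sense(): the state, without advancing time (a new reading comes with each control period).
- eyes.capture(name): name is "scene" or "side" or "wrist"; returns the picture (384x512x3 uint8, blue, green, red); there is no depth.
- eyes.get_calibration(name): a dict with "camera_matrix" (3x3 intrinsics, pixels), "R" (3x3) and "t" (3): a world point X has camera coordinates R X + t; the wrist camera has in their place "T_tool_cam" (4x4, takes a point from camera to tool coordinates, whose origin is the TCP and whose axes are the flange's). Camera axes: x right, y down, z forward; pixel columns grow to the right and rows downward; lengths in m; the calibration is good to about 2 mm. A picture is of the moment at which its call begins: read the wrist's pose just before it. get_calibration takes no time and is no camera call.
- r.finish_job(): hands the job in; it is judged then, once.
Trained networks look in the newest picture that a camera, given by its name, has taken for a name from the list of things; names that differ only in an ending like _2 or _b are one class to them, and where a whole thing is asked for, a point or a joint stands for the part that bears it (a point fixed in the world has none). Each returns a list of dicts, best first, with "conf" (0 to 1); they miss things now and then, are a little off and sometimes report something else, mostly with a low value. They report only what shows in the picture. A call takes as long as a camera call. They do not tell look-alikes from the thing itself.
- eyes.spot_in(camera, name): "centre" ([x, y, z] in m, in world coordinates, good to about 4 mm: the middle of the surface that is visible of it).
- eyes.outline_of(camera, name): "mask" (384x512 bool, what is visible of it).
The state is a dict: "time_s": time; "joints": joint angles; "joint_velocities": joint speeds; "effort": joint torques, N m; "tcp_pos": TCP position; "ee_rot": TCP orientation; "wrist_force": force on the tool from outside, world axes, zero at the start; "moment": the same for the moment, N m; "gripper_width": opening from 0.0 (shut) to 1.0 (fully open); "gripper_force": force on a finger pad.
Only numpy, scipy, OpenCV 4.12 (cv2) and the standard library are available. Lean on these libraries where they do the work, as an engineer would, in place of code of your own. Each camera call takes 0.05 s, during which the arm holds its last target. There are 200 camera calls.

## Working session

There is one attempt and no reset: what is moved stays moved. The work goes in short steps, Python scripts to look and compute and a tool call to move; the robot and the scene stay as the last step left them, time stands still between calls to the robot, and variables do not carry over. Pictures are saved under pics/ and viewed, at most 14 in all, crops included, and the job is handed in when it is done.

Besides the shell and the picture viewer there is one more tool, called after ">>>" by a JSON object that holds its "method" and its "body", one argument or row to a line. jog_arm: Moves the arm, as the interface text tells. Its arguments: {"type":"object","properties":{"increments":{"type":"array"},"grip":{"type":"number"}},"required":["increments"]}

```bash
ls; mkdir -p pics; python3 - <<'E'
from station import sense, eyes, r
import cv2,numpy as np
s=sense(); print(s['time_s'],s['tcp_pos'],s['ee_rot'])
for c in ['scene','side','wrist']:
    im=eyes.capture(c); cv2.imwrite(f'pics/{c}0.png',im)
    k=eyes.get_calibration(c); print(c,{a:np.round(b,4).tolist() for a,b in k.items()})
    if c!='wrist':
        for n in ['disc_large','square_small','square_large','disc_small','dieA','dieB','headA','headB','key','stand']:
            print(c,n,[(np.round(d['centre'],3).tolist(),round(d['conf'],2)) for d in eyes.spot_in(c,n)])
a=cv2.imread('pics/scene0.png');cv2.imwrite('pics/s0.png',cv2.resize(a,(800,600),interpolation=cv2.INTER_CUBIC))
a=cv2.imread('pics/side0.png');cv2.imwrite('pics/d0.png',cv2.resize(a,(800,600),interpolation=cv2.INTER_CUBIC))
E
```

```text
pics
0.0 [ 0.26661522 -0.56505718  0.40363354] [[-9.04479918e-01 -4.26515032e-01 -1.00274505e-03]
 [-4.26516205e-01  9.04477779e-01  1.96841415e-03]
 [ 6.74023907e-05  2.20807808e-03 -9.99997560e-01]]
scene {'camera_matrix': [[356.7377, 0.0, 249.3225], [0.0, 356.7377, 198.8647], [0.0, 0.0, 1.0]], 'R': [[0.2001, 0.9798, 0.0034], [0.7011, -0.1408, -0.699], [-0.6844, 0.1423, -0.7151]], 't': [-0.126, -0.3375, 1.3424]}
scene disc_large [([0.444, 0.326, 0.009], 0.5)]
scene square_small [([0.712, 0.244, 0.037], 0.73)]
scene square_large [([0.428, 0.186, 0.009], 0.62), ([0.754, -0.185, 0.02], 0.46)]
scene disc_small [([0.573, 0.18, 0.01], 0.54), ([0.452, -0.296, 0.078], 0.44)]
scene dieA [([0.493, -0.091, 0.033], 0.9)]
scene dieB [([0.636, -0.077, 0.03], 0.68), ([0.451, -0.296, 0.078], 0.67)]
scene headA [([0.636, -0.079, 0.032], 0.59), ([0.481, -0.085, 0.044], 0.54), ([0.713, 0.242, 0.038], 0.31)]
scene headB [([0.628, -0.073, 0.043], 0.43)]
scene key [([0.333, -0.284, 0.072], 0.94), ([0.367, -0.223, 0.064], 0.6), ([0.454, -0.296, 0.076], 0.57), ([0.461, -0.395, 0.078], 0.57)]
scene stand [
[... 422 characters left out ...]
arge [([0.422, 0.201, 0.011], 0.88), ([0.615, -0.046, 0.03], 0.45)]
side disc_small [([0.568, 0.189, 0.01], 0.6)]
side dieA [([0.475, -0.063, 0.03], 0.58)]
side dieB [([0.617, -0.048, 0.031], 0.71)]
side headA [([0.48, -0.079, 0.037], 0.61)]
side headB [([0.624, -0.073, 0.037], 0.46)]
side key [([0.325, -0.276, 0.075], 0.9), ([0.45, -0.389, 0.093], 0.66), ([0.436, -0.29, 0.076], 0.53), ([0.359, -0.221, 0.055], 0.49)]
side stand [([0.434, -0.275, 0.022], 0.87)]
wrist {'camera_matrix': [[331.0515, 0.0, 250.3636], [0.0, 331.0515, 184.9623], [0.0, 0.0, 1.0]], 'T_tool_cam': [[0.0011, -0.965, -0.2622, 0.0717], [1.0, 0.0008, 0.0012, 0.0001], [-0.0009, -0.2622, 0.965, 0.0213], [0.0, 0.0, 0.0, 1.0]]}
```

View pics/s0.png

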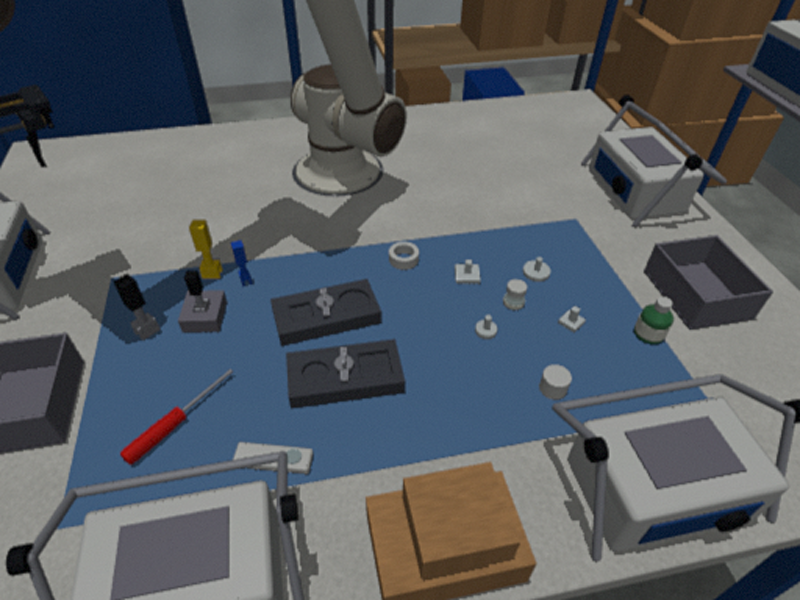

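View pics/d0.png

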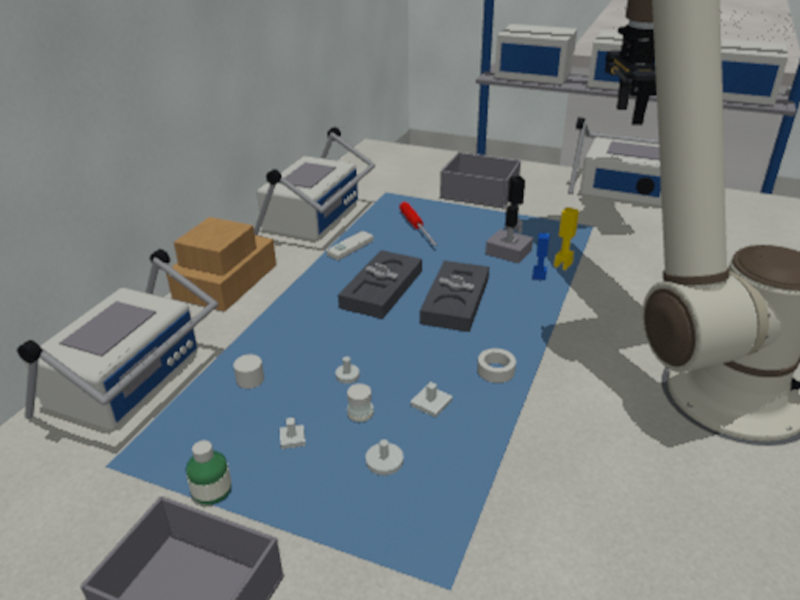

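Scene picture: all four blanks are on the mat at the right: (467,272) square large, (537,268) disc large, (487,327) disc small and (572,318) square small. The near block, at (325,310) with a large round cavity on its +y side, is dieA. The far one at (345,370) is dieB. The right key is the small black one in the stand (200,295), and the larger black one at (135,305) is the decoy. The side view agrees.

I'll move the wrist camera over the dies.

>>> {"method": "jog_arm", "body": {
  "increments": [
    [0,0,0.3,0.917],
    [0,0,0.3,0.917],
    [0,0,0.3,0.917],
    [0,0,0.3,0.917],
    [0,0,0.3,0.917],
    [0,0,0.3,0.917],
    [-0.6,0.97,0,0],
    [-0.6,0.97,0,0],
    [-0.6,0.97,0,0],
    [-0.6,0.97,0,0]
  ],
  "grip": 60
}}

```text
time_s: 2.15
tcp_pos: [0.315, -0.4869, 0.3688]
ee_rot: [[-1.0, -0.0, 0.0], [-0.0, 1.0, -0.0], [-0.0, -0.0, -1.0]]
wrist_force: [-0.0, -0.5, -0.1]
gripper_width: 0.692
gripper_force: 0.0
```

>>> {"method": "jog_arm", "body": {
  "increments": [
    [-0.6,0.97,0,0],
    [-0.6,0.97,0,0],
    [-0.6,0.97,0,0],
    [-0.6,0.97,0,0],
    [-0.6,0.97,0,0],
    [-0.6,0.97,0,0],
    [-0.6,0.97,0,0],
    [-0.6,0.97,0,0],
    [-0.6,0.97,0,0],
    [-0.6,0.97,0,0]
  ]
}}

```text
time_s: 3.15
tcp_pos: [0.4349, -0.2927, 0.3689]
ee_rot: [[-1.0, -0.001, 0.0], [-0.001, 1.0, -0.0], [-0.0, -0.0, -1.0]]
wrist_force: [0.3, 0.3, 0.0]
gripper_width: 0.694
gripper_force: 0.0
```

>>> {"method": "jog_arm", "body": {
  "increments": [
    [-0.6,0.97,0,0],
    [-0.6,0.97,0,0],
    [-0.6,0.97,0,0],
    [-0.6,0.97,0,0],
    [-0.6,0.97,0,0],
    [-0.6,0.97,0,0],
    [-0.6,0.97,0,0],
    [-0.6,0.97,0,0],
    [-0.6,0.97,0,0],
    [0,0,0,0]
  ]
}}

```text
time_s: 4.15
tcp_pos: [0.5436, -0.1171, 0.3688]
ee_rot: [[-1.0, -0.003, 0.001], [-0.003, 1.0, 0.0], [-0.001, 0.0, -1.0]]
wrist_force: [0.1, -0.0, 0.2]
gripper_width: 0.69
gripper_force: 0.0
```

```bash
cat > h.py <<'E'
from station import sense, eyes, r
import cv2, numpy as np
K=eyes.get_calibration('wrist'); KM=np.array(K['camera_matrix']); TC=np.array(K['T_tool_cam'])
def shot(tag=None):
    s=sense(); T=np.eye(4); T[:3,:3]=s['ee_rot']; T[:3,3]=s['tcp_pos']
    im=eyes.capture('wrist')
    if tag: cv2.imwrite(f'pics/{tag}.png',im)
    return im, T@TC, s
def p2w(uv,W,z):
    uv=np.atleast_2d(uv).astype(float)
    d=np.c_[(uv-KM[:2,2])/KM[0,0],np.ones(len(uv))]@W[:3,:3].T
    return W[:3,3]+d*((z-W[2,3])/d[:,2])[:,None]
def w2p(X,W):
    c=(np.atleast_2d(X)-W[:3,3])@W[:3,:3]; return c[:,:2]/c[:,2:]*KM[0,0]+KM[:2,2]
def topview(im,W,z,x0,x1,y0,y1,res=0.0005):
    # ortho image of plane z: rows = x from x0 up, cols = y from y0 up
    ys,xs=np.meshgrid(np.arange(y0,y1,res),np.arange(x0,x1,res))
    uv=w2p(np.c_[xs.ravel(),ys.ravel(),np.full(xs.size,z)],W).astype(np.float32).reshape(xs.shape+(2,))
    return cv2.remap(im,uv[...,0],uv[...,1],cv2.INTER_LINEAR)
def go(target,yaw,s=None):
    # yaw: world angle (deg) of tool x axis; prints rows needed in tool axes AFTER / BEFORE turning
    s=s or sense(); R=np.array(s['ee_rot']); d=np.array(target)-s['tcp_pos']
    y=np.degrees(np.arctan2(R[1,0],R[0,0])); dy=(yaw-y+180)%360-180
    print('tool-frame units',np.round(R.T@d/0.02,2),'turn units',round(-np.radians(dy)/0.08,2),'yaw now',round(y,2),'j6',round(s['joints'][5],1))
E
python3 - <<'E'
from h import *
im,W,s=shot('w1'); print(s['time_s'],s['tcp_pos'],s['joints'],s['wrist_force'])
cv2.imwrite('pics/w1b.png',cv2.resize(im,(800,600),interpolation=cv2.INTER_CUBIC))
for n in ['dieA','dieB','headA','headB']:
    print(n,[(np.round(d['centre'],4).tolist(),round(d['conf'],2)) for d in eyes.spot_in('wrist',n)])
E
```

```text
4.15 [ 0.54361836 -0.11711983  0.36879017] [ 4.54230331e+00  1.70243574e+01 -1.24748537e+01  2.06772739e-03
 -6.04438616e+01 -9.43493601e+01] [ 0.14097967 -0.04881635  0.16350678]
dieA [([0.4776, -0.0884, 0.0328], 0.61), ([0.4776, -0.0892, 0.0408], 0.34)]
dieB [([0.594, -0.0858, 0.0304], 0.91)]
headA [([0.4759, -0.0879, 0.0447], 0.97)]
headB [([0.6087, -0.07, 0.0389], 0.58)]
```

View pics/w1b.png

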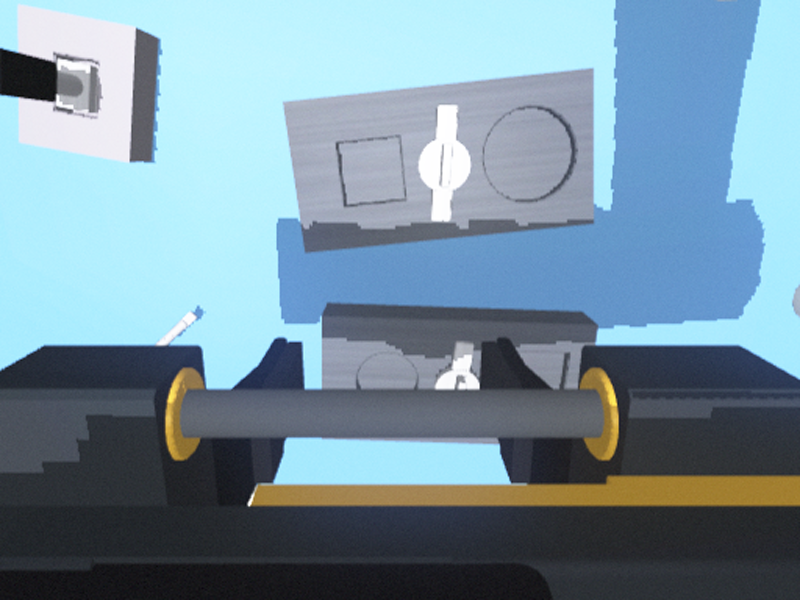

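Wrist view: dieA has its square cavity at (372,170), retainer at (444,165) and round cavity at (530,153). dieB is partly behind the gripper, so I'll shift +x to see it and then rectify both.

>>> {"method": "jog_arm", "body": {
  "increments": [
    [-1,0.2,0,0],
    [-1,0.2,0,0],
    [-1,0.2,0,0],
    [-1,0.2,0,0],
    [-1,0.2,0,0],
    [-1,0.2,0,0],
    [-1,0.2,0,0],
    [0,0,0,0],
    [0,0,0,0]
  ]
}}

```text
time_s: 5.3
tcp_pos: [0.682, -0.0914, 0.3682]
ee_rot: [[-1.0, 0.0, -0.001], [0.0, 1.0, 0.0], [0.001, 0.0, -1.0]]
wrist_force: [0.4, 0.5, 0.3]
gripper_width: 0.689
gripper_force: 0.0
```

```bash
python3 - <<'E'
from h import *
import json
im,W,s=shot('w2'); print(s['time_s'],s['tcp_pos'])
np.savez('pics/w2.npz',W=W)
im1=cv2.imread('pics/w1.png'); 
# pose of w1
T=np.eye(4);T[:3,3]=[0.54361836,-0.11711983,0.36879017];T[:3,:3]=[[-1.0,-0.003,0.001],[-0.003,1.0,0],[-0.001,0,-1]]
W1=T@TC
A=topview(im1,W1,0.03,0.42,0.54,-0.19,0.01)
B=topview(im,W,0.03,0.55,0.68,-0.18,0.02)
cv2.imwrite('pics/AB.png',cv2.resize(np.vstack([A,B]),None,fx=1.2,fy=1.2,interpolation=cv2.INTER_CUBIC))
E
```

```text
5.3 [ 0.68201394 -0.09141588  0.36819287]
```

View pics/AB.png

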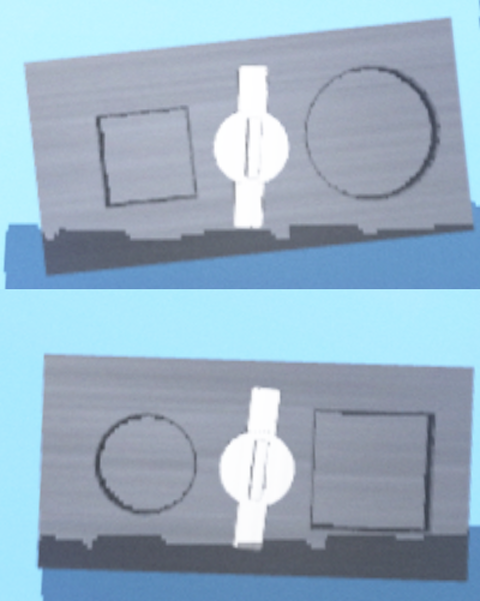

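Rectified view (2.4 px/mm): both blocks measure 179 x 89 mm, as they should. 

| Block | Centre | Yaw | Cavities |
|---|---|---|---|
| dieA | (.4807, -.0864) | 6.1° | A0 (.4753, -.0350), A1 (.4853, -.1290) |
| dieB | (.6246, -.0733) | -1.7° | B0 (.6261, -.0245), B1 (.6232, -.1193) |

Next I'll view the blanks.

>>> {"method": "jog_arm", "body": {
  "increments": [
    [0.15,1,0,0],
    [0.15,1,0,0],
    [0.15,1,0,0],
    [0.15,1,0,0],
    [0.15,1,0,0],
    [0.15,1,0,0],
    [0.15,1,0,0],
    [0.15,1,0,0],
    [0.15,1,0,0],
    [0.15,1,0,0]
  ]
}}

```text
time_s: 6.35
tcp_pos: [0.6512, 0.1092, 0.3694]
ee_rot: [[-1.0, -0.0, 0.0], [-0.0, 1.0, 0.0], [-0.0, 0.0, -1.0]]
wrist_force: [-0.4, 0.1, -0.2]
gripper_width: 0.687
gripper_force: 0.0
```

>>> {"method": "jog_arm", "body": {
  "increments": [
    [0.15,1,0,0],
    [0.15,1,0,0],
    [0.15,1,0,0],
    [0.15,1,0,0],
    [0.15,1,0,0],
    [0.15,1,0,0],
    [0.15,1,0,0],
    [0.15,0.5,0,0],
    [0,0,0,0],
    [0,0,0,0]
  ]
}}

```text
time_s: 7.35
tcp_pos: [0.6281, 0.2592, 0.3686]
ee_rot: [[-1.0, -0.001, -0.0], [-0.001, 1.0, -0.0], [0.0, -0.0, -1.0]]
wrist_force: [0.4, 0.5, -0.3]
gripper_width: 0.692
gripper_force: 0.0
```

```bash
cat >> h.py <<'E'
EST={'disc_large':(.444,.326),'square_large':(.425,.19),'disc_small':(.57,.185),'square_small':(.578,.342)}
SZ={'disc_large':.052,'square_large':.046,'disc_small':.038,'square_small':.034}
def blanks(im,W,names=EST,zt=0.010,est=EST):
    """plate tops, by networks' masks: min-area rect on plane zt; report fit and size"""
    for n in names:
        for d in eyes.outline_of('wrist',n):
            m=d['mask'].astype(np.uint8)
            c,_=cv2.findContours(m,cv2.RETR_EXTERNAL,cv2.CHAIN_APPROX_NONE)
            if not c: continue
            c=max(c,key=cv2.contourArea)[:,0]
            P=p2w(c,W,zt)[:,:2]*1000
            (cx,cy),(w,h),a=cv2.minAreaRect(P.astype(np.float32))
            print(n,round(d['conf'],2),'ctr',round(cx,1),round(cy,1),'size',round(w,1),round(h,1),'ang',round(a,1),'px',c.mean(0).round())
E
python3 - <<'E'
from h import *
im,W,s=shot('w3'); print(s['time_s'],s['tcp_pos'],s['joints'][5])
np.save('pics/W3.npy',W); blanks(im,W)
T=topview(im,W,0.010,0.37,0.62,0.13,0.40)
cv2.imwrite('pics/T3.png',T)
E
```

```text
7.35 [0.62809105 0.25921766 0.36864375] -125.98099875422959
disc_large 0.4 ctr 630.9 14.1 size 30.5 100.6 ang 78.9 px [ 11. 167.]
disc_small 0.84 ctr 570.4 184.3 size 35.9 38.2 ang 0.1 px [175. 110.]
square_small 0.61 ctr 581.2 336.4 size 36.1 34.9 ang 34.0 px [327. 121.]
square_small 0.22 ctr 630.4 14.2 size 30.5 99.4 ang 78.9 px [ 11. 166.]
```

View pics/T3.png

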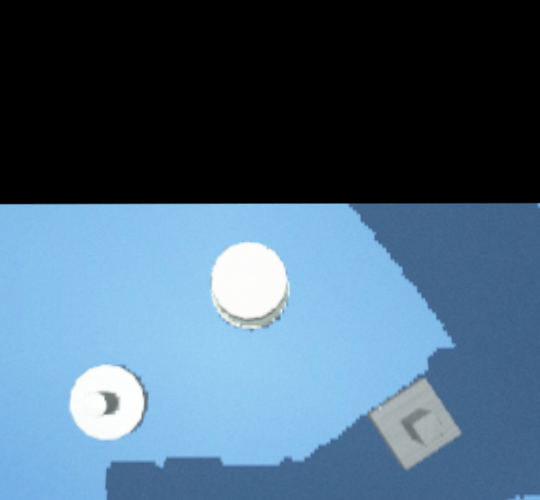

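The disc_small is at (.571,.184) and the square_small at (.581,.338), turned 33.3°. The upper two blanks are outside this view. I'll grasp the disc_small.

>>> {"method": "jog_arm", "body": {
  "increments": [
    [0.71,-0.94,0,0],
    [0.71,-0.94,0,0],
    [0.71,-0.94,0,0],
    [0.71,-0.94,0,0],
    [0,0,1,0],
    [0,0,1,0],
    [0,0,1,0],
    [0,0,1,0],
    [0,0,1,0],
    [0,0,1,0]
  ],
  "grip": 40
}}

```text
time_s: 8.6
tcp_pos: [0.5715, 0.1834, 0.2483]
ee_rot: [[-1.0, 0.0, 0.001], [0.0, 1.0, 0.0], [-0.001, 0.0, -1.0]]
wrist_force: [0.1, 0.3, 0.9]
gripper_width: 0.456
gripper_force: 0.0
```

>>> {"method": "jog_arm", "body": {
  "increments": [
    [0,0,1,0],
    [0,0,0.7,0],
    [0,0,0.5,0],
    [0,0,0.5,0],
    [0,0,0,0],
    [0,0,0,0]
  ]
}}

```text
time_s: 9.2
tcp_pos: [0.5716, 0.1841, 0.1951]
ee_rot: [[-1.0, -0.001, 0.001], [-0.001, 1.0, 0.0], [-0.001, 0.0, -1.0]]
wrist_force: [0.1, -0.1, 0.3]
gripper_width: 0.463
gripper_force: 0.0
```

>>> {"method": "jog_arm", "body": {
  "increments": [
    [0,0,0,0],
    [0,0,0,0],
    [0,0,0,0],
    [0,0,0,0],
    [0,0,0,0],
    [0,0,0,0]
  ],
  "grip": 4
}}

```text
time_s: 9.8
tcp_pos: [0.5714, 0.184, 0.195]
ee_rot: [[-1.0, -0.001, 0.0], [-0.001, 1.0, 0.0], [-0.0, 0.0, -1.0]]
wrist_force: [-0.8, -0.4, 2.8]
gripper_width: 0.126
gripper_force: 30.0
```

>>> {"method": "jog_arm", "body": {
  "increments": [
    [0,0,-0.5,0],
    [0,0,-1,0],
    [0,0,-1,0],
    [0,0,-1,0],
    [0,0,-1,0],
    [0,0,-0.5,0],
    [0,0,0,0],
    [0,0,0,0]
  ]
}}

```text
time_s: 10.6
tcp_pos: [0.5711, 0.1838, 0.2942]
ee_rot: [[-1.0, -0.0, -0.001], [-0.0, 1.0, -0.0], [0.001, -0.0, -1.0]]
wrist_force: [-0.6, 0.3, -1.1]
gripper_width: 0.128
gripper_force: 30.0
```

```bash
python3 - <<'E'
from h import *
im,W,s=shot('g1'); print(s['time_s'],s['tcp_pos'],s['joints'][5],s['gripper_width'],s['gripper_force'],s['wrist_force'])
np.save('pics/Wg1.npy',W)
# crop of in-hand area
x=w2p(np.array(s['tcp_pos'])+[0,0,-.182],W)[0]; print('tip px',x)
cv2.imwrite('pics/g1c.png',cv2.resize(im[130:330,130:380],(750,600),interpolation=cv2.INTER_CUBIC))
E
```

```text
10.6 [0.57105986 0.18377794 0.29422265] -123.24844474911535 0.12779058274979938 29.999908665195107 [-0.55329784  0.34591448 -1.05793238]
tip px [249.73494525 237.02742577]
```

View pics/g1c.png

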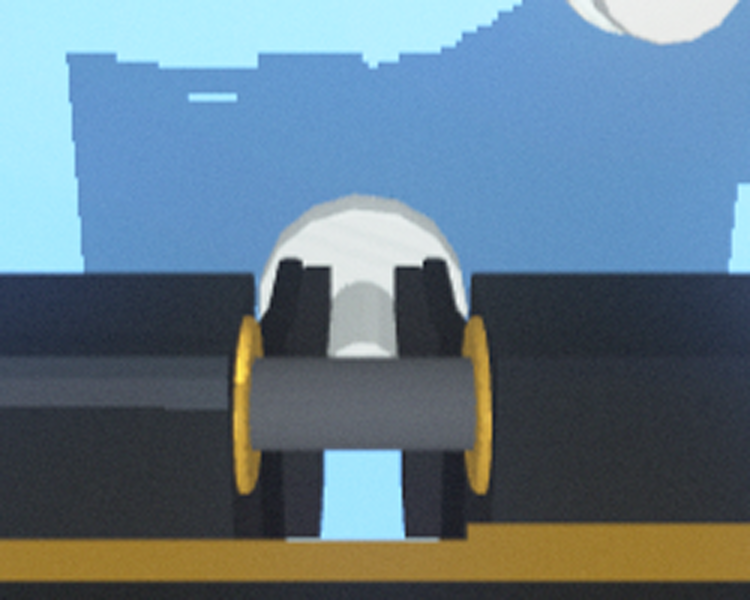

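The disc is held at the stub. Its rim (crop row 208 → tool x 19.5 mm against a 19 mm radius) shows it centred to about 0.5 mm. Next I'll carry it to B1.

>>> {"method": "jog_arm", "body": {
  "increments": [
    [-0.16,-0.95,0,0],
    [-0.16,-0.95,0,0],
    [-0.16,-0.95,0,0],
    [-0.16,-0.95,0,0],
    [-0.16,-0.95,0,0],
    [-0.16,-0.95,0,0],
    [-0.16,-0.95,0,0],
    [-0.16,-0.95,0,0],
    [-0.16,-0.95,0,0],
    [-0.16,-0.95,0,0]
  ]
}}

```text
time_s: 11.65
tcp_pos: [0.6033, -0.0069, 0.2932]
ee_rot: [[-1.0, -0.0, -0.003], [-0.0, 1.0, -0.0], [0.003, -0.0, -1.0]]
wrist_force: [0.3, 0.0, 0.4]
gripper_width: 0.13
gripper_force: 30.0
```

>>> {"method": "jog_arm", "body": {
  "increments": [
    [-0.16,-0.95,0,0],
    [-0.16,-0.95,0,0],
    [-0.16,-0.95,0,0],
    [-0.16,-0.95,0,0],
    [-0.16,-0.95,0,0],
    [-0.16,-0.93,0,0],
    [0,0,1,0],
    [0,0,1,0],
    [0,0,0,0],
    [0,0,0,0]
  ]
}}

```text
time_s: 12.65
tcp_pos: [0.6228, -0.1196, 0.2538]
ee_rot: [[-1.0, -0.001, -0.002], [-0.001, 1.0, -0.0], [0.002, -0.0, -1.0]]
wrist_force: [0.4, -0.4, -0.4]
gripper_width: 0.128
gripper_force: 30.0
```

```bash
python3 - <<'E'
from h import *
s=sense();print(s['time_s'],s['tcp_pos'],s['joints'][5]); go([.6234,-.1196,.2172],180,s)
E
```

```text
12.65 [ 0.62277052 -0.11961804  0.25377963] -93.68660842849101
tool-frame units [-0.04  0.    1.83] turn units 0.01 yaw now -179.95 j6 -93.7
```

>>> {"method": "jog_arm", "body": {
  "increments": [
    [-0.04,0,0.6,0],
    [0,0,0.5,0],
    [0,0,0.3,0],
    [0,0,0.2,0],
    [0,0,0.2,0],
    [0,0,0,0],
    [0,0,0,0]
  ]
}}

```text
time_s: 13.35
tcp_pos: [0.6237, -0.1196, 0.2189]
ee_rot: [[-1.0, -0.001, 0.0], [-0.001, 1.0, -0.0], [-0.0, -0.0, -1.0]]
wrist_force: [-0.2, -0.1, -0.6]
gripper_width: 0.132
gripper_force: 30.0
```

>>> {"method": "jog_arm", "body": {
  "increments": [
    [0,0,0.08,0],
    [0,0,0,0],
    [0,0,0,0],
    [0,0,-0.5,0],
    [0,0,-1,0],
    [0,0,-1,0],
    [0,0,-1,0],
    [0.2,1,-1,0],
    [0.2,1,-1,0],
    [0.2,1,-1,0]
  ],
  "grip": 26
}}

```text
time_s: 14.35
tcp_pos: [0.6112, -0.0592, 0.3491]
ee_rot: [[-1.0, -0.0, 0.001], [-0.0, 1.0, 0.0], [-0.001, 0.0, -1.0]]
wrist_force: [0.3, 0.9, -0.3]
gripper_width: 0.299
gripper_force: 0.0
```

>>> {"method": "jog_arm", "body": {
  "increments": [
    [0.2,1,-0.9,0],
    [0.2,1,0,0],
    [0.2,1,0,0],
    [0.2,1,0,0],
    [0.2,1,0,0],
    [0.2,1,0,0],
    [0.2,1,0,0],
    [0.2,1,0,0],
    [0.2,1,0,0],
    [0.2,1,0,0]
  ],
  "grip": 40
}}

```text
time_s: 15.35
tcp_pos: [0.5711, 0.1411, 0.3663]
ee_rot: [[-1.0, -0.001, 0.001], [-0.001, 1.0, 0.001], [-0.001, 0.001, -1.0]]
wrist_force: [0.3, -0.0, 0.0]
gripper_width: 0.456
gripper_force: 0.0
```

>>> {"method": "jog_arm", "body": {
  "increments": [
    [0.2,1,0,0],
    [0.2,1,0,0],
    [0.2,1,0,0],
    [0.2,1,0,0],
    [0.2,1,0,0],
    [0.2,1,0,0],
    [0,0,0,0],
    [0,0,0,0]
  ]
}}

```text
time_s: 16.15
tcp_pos: [0.5472, 0.2604, 0.3658]
ee_rot: [[-1.0, -0.001, 0.001], [-0.001, 1.0, 0.0], [-0.001, 0.0, -1.0]]
wrist_force: [0.9, -0.7, -0.5]
gripper_width: 0.462
gripper_force: 0.0
```

```bash
python3 - <<'E'
from h import *
im,W,s=shot('w4'); print(s['time_s'],s['tcp_pos'],s['joints'][5])
np.save('pics/W4.npy',W); blanks(im,W,['disc_large','square_large','square_small'])
T=topview(im,W,0.010,0.38,0.62,0.13,0.40)
cv2.imwrite('pics/T4.png',T)
E
```

```text
16.15 [0.54716951 0.26040911 0.36579799] -130.66454942159018
disc_large 0.93 ctr 442.8 326.8 size 49.9 51.3 ang 0.1 px [320.  59.]
square_large 0.87 ctr 425.3 194.7 size 47.3 47.0 ang 76.5 px [179.  38.]
square_large 0.72 ctr 680.9 521.0 size 2.8 4.4 ang 75.3 px [478. 282.]
```

View pics/T4.png

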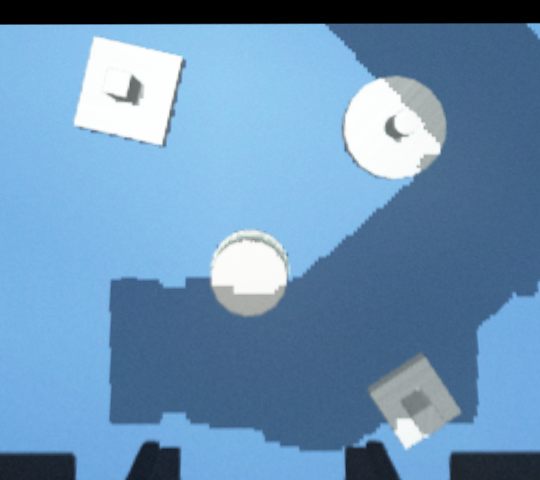

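square_large is at (.4259,.1947), yaw -12.3°. disc_large is at (.4435,.3272). square_small hasn't moved. I'll grasp the square_large.

>>> {"method": "jog_arm", "body": {
  "increments": [
    [0.87,-0.47,0,0],
    [0.87,-0.47,0,0],
    [0.87,-0.47,0,0],
    [0.87,-0.47,0,0],
    [0.87,-0.47,0,0],
    [0.87,-0.47,0,0],
    [0.87,-0.47,0,0],
    [0,0,0.8,0.9],
    [0,0,1,0.9],
    [0,0,1,0.9]
  ]
}}

```text
time_s: 17.35
tcp_pos: [0.4256, 0.1938, 0.3092]
ee_rot: [[-0.976, 0.217, 0.001], [0.217, 0.976, 0.001], [-0.001, 0.002, -1.0]]
wrist_force: [0.3, 0.2, -0.2]
gripper_width: 0.46
gripper_force: 0.0
```

>>> {"method": "jog_arm", "body": {
  "increments": [
    [0,0,1,0],
    [0,0,1,0],
    [0,0,1,0],
    [0,0,0.9,0],
    [0,0,0.6,0],
    [0,0,0.6,0],
    [0,0,0.55,0],
    [0,0,0,0],
    [0,0,0,0]
  ]
}}

```text
time_s: 18.25
tcp_pos: [0.4258, 0.1944, 0.1963]
ee_rot: [[-0.977, 0.214, 0.0], [0.214, 0.977, -0.0], [-0.0, -0.0, -1.0]]
wrist_force: [0.3, -0.4, -0.6]
gripper_width: 0.46
gripper_force: 0.0
```

>>> {"method": "jog_arm", "body": {
  "increments": [
    [0,0,0,0],
    [0,0,0,0],
    [0,0,0,0],
    [0,0,0,0],
    [0,0,0,0],
    [0,0,0,0]
  ],
  "grip": 4
}}

```text
time_s: 18.85
tcp_pos: [0.4256, 0.1945, 0.1964]
ee_rot: [[-0.977, 0.214, 0.0], [0.214, 0.977, 0.0], [-0.0, 0.0, -1.0]]
wrist_force: [-0.1, -0.4, 2.5]
gripper_width: 0.133
gripper_force: 30.0
```

>>> {"method": "jog_arm", "body": {
  "increments": [
    [0,0,-0.5,0],
    [0,0,-1,0],
    [0,0,-1,0],
    [0,0,-1,0],
    [0,0,-1,0],
    [0,0,-0.5,0],
    [0,0,0,0]
  ]
}}

```text
time_s: 19.55
tcp_pos: [0.4258, 0.1946, 0.2977]
ee_rot: [[-0.977, 0.214, 0.003], [0.214, 0.977, 0.003], [-0.002, 0.003, -1.0]]
wrist_force: [0.5, 0.8, -0.9]
gripper_width: 0.132
gripper_force: 30.0
```

```bash
cat >> h.py <<'E'
def inhand(im,zt=.185,zl=.195):
    """rear rim of the held plate on the image column through the tool axis -> tool x of its top and bottom edge"""
    g=cv2.cvtColor(im,cv2.COLOR_BGR2HSV)
    return g
def vx(v,z):
    d=np.array([0,(v-KM[1,2])/KM[0,0],1]); d=TC[:3,:3]@d; return TC[0,3]+d[0]*(z-TC[2,3])/d[2]
def prof(im,u=244):
    # tool x of each row on top and bottom plane, with mean colours
    for v in range(175,225): 
        print(v,im[v,u-4:u+5].mean(0).astype(int),round(1000*vx(v,.185),1),round(1000*vx(v,.195),1))
E
python3 - <<'E'
from h import *
im,W,s=shot('g2'); print(s['time_s'],s['tcp_pos'],s['joints'][5],s['gripper_width'],s['gripper_force'])
prof(im,250); go([.6261,-.0245,.2942],178.27,s)
E
```

```text
19.55 [0.42576404 0.19463254 0.29766958] -146.86533795523198 0.13202843782352777 29.99989973846823
175 [133  97  64] 32.7 30.3
176 [133  99  63] 32.1 29.7
177 [135  99  64] 31.6 29.2
178 [134  98  65] 31.1 28.6
179 [134  99  65] 30.6 28.1
180 [134  98  64] 30.0 27.5
181 [134  99  65] 29.5 26.9
182 [134  98  64] 29.0 26.4
183 [133  98  64] 28.5 25.8
184 [133  98  65] 27.9 25.3
185 [134  98  66] 27.4 24.7
186 [131 106  79] 26.9 24.1
187 [128 120 106] 26.3 23.6
188 [128 127 120] 25.8 23.0
189 [130 128 121] 25.3 22.4
190 [130 130 121] 24.7 21.9
191 [147 147 139] 24.2 21.3
192 [164 165 156] 23.7 20.7
193 [169 171 161] 23.1 20.1
194 [174 174 165] 22.6 19.6
195 [175 174 166] 22.0 19.0
196 [175 174 166] 21.5 18.4
197 [172 173 164] 21.0 17.9
198 [171 171 163] 20.4 17.3
199 [171 171 163] 19.9 16.7
200 [169 169 161] 19.3 16.1
201 [167 169 160] 18.8 15.6
202 [166 167 159] 18.2 15.0
203 [166 167 159] 17.7 14.4
204 [171 171 164] 17.2 13.8
205 [170 171 162] 16.6 13.2
206 [165 166 158] 16.1 12.6
207 [164 165 156] 15.5 12.1
208 [165 166 157] 15.0 11.5
209 [166 167 159] 14.4 10.9
210 [167 168 161] 13.8 10.3
211 [166 168 160] 13.3 9.7
212 [167 167 159] 12.7 9.1
213 [166 167 160] 12.2 8.5
214 [168 170 163] 11.6 7.9
215 [169 171 163] 11.1 7.4
216 [170 170 162] 10.5 6.8
217 [171 171 162] 10.0 6.2
218 [169 170 162] 9.4 5.6
219 [166 169 161] 8.8 5.0
220 [167 170 161] 8.3 4.4
221 [167 170 162] 7.7 3.8
222 [152 153 147] 7.1 3.2
223 [132 134 126] 6.6 2.6
224 [127 128 122] 6.0 2.0
tool-frame units [-12.13  -8.56   0.17] turn units -2.31 yaw now 167.67 j6 -146.9
```

>>> {"method": "jog_arm", "body": {
  "increments": [
    [0,0,0,-0.77],
    [0,0,0,-0.77],
    [0,0,0,-0.77],
    [-0.94,-0.97,0,0],
    [-0.94,-0.97,0,0],
    [-0.94,-0.97,0,0],
    [-0.94,-0.97,0,0],
    [-0.94,-0.97,0,0],
    [-0.94,-0.97,0,0]
  ]
}}

```text
time_s: 20.5
tcp_pos: [0.5351, 0.0736, 0.2944]
ee_rot: [[-1.0, 0.031, -0.003], [0.031, 1.0, -0.001], [0.003, -0.001, -1.0]]
wrist_force: [-0.2, 0.1, -0.4]
gripper_width: 0.135
gripper_force: 30.0
```

>>> {"method": "jog_arm", "body": {
  "increments": [
    [-0.94,-0.97,0,0],
    [-0.94,-0.97,0,0],
    [-0.94,-0.97,0,0],
    [-0.94,-0.97,0,0],
    [-0.94,-0.97,0,0],
    [0,0,1,0],
    [0,0,1,0],
    [0,0,0,0],
    [0,0,0,0]
  ]
}}

```text
time_s: 21.4
tcp_pos: [0.6257, -0.0252, 0.2549]
ee_rot: [[-1.0, 0.03, -0.003], [0.03, 1.0, -0.001], [0.003, -0.001, -1.0]]
wrist_force: [0.8, 0.3, -0.2]
gripper_width: 0.131
gripper_force: 30.0
```

```bash
python3 - <<'E'
from h import *
s=sense();print(s['time_s'],s['tcp_pos'],s['gripper_force']); go([.6267,-.0248,.2188],178.27,s)
E
```

```text
21.4 [ 0.62567423 -0.02516471  0.25494113] 29.999937834218144
tool-frame units [-0.06  0.02  1.81] turn units -0.0 yaw now 178.26 j6 -104.2
```

>>> {"method": "jog_arm", "body": {
  "increments": [
    [-0.05,0.02,0.6,0],
    [0,0,0.5,0],
    [0,0,0.3,0],
    [0,0,0.2,0],
    [0,0,0.2,0],
    [0,0,0,0],
    [0,0,0,0]
  ]
}}

```text
time_s: 22.1
tcp_pos: [0.6269, -0.0248, 0.2203]
ee_rot: [[-1.0, 0.03, 0.0], [0.03, 1.0, -0.0], [-0.0, -0.0, -1.0]]
wrist_force: [-0.2, 0.7, -0.6]
gripper_width: 0.136
gripper_force: 30.0
```

>>> {"method": "jog_arm", "body": {
  "increments": [
    [0,0,0.08,0],
    [0,0,0,0],
    [0,0,0,0],
    [0,0,-0.5,0],
    [0,0,-1,0],
    [0,0,-1,0],
    [0,0,-1,0],
    [0.28,0.94,-0.95,0],
    [0.28,0.94,-0.95,0],
    [0.28,0.94,-0.95,0]
  ],
  "grip": 26
}}

```text
time_s: 23.1
tcp_pos: [0.6114, 0.0325, 0.3474]
ee_rot: [[-1.0, 0.031, 0.001], [0.031, 1.0, 0.0], [-0.001, 0.0, -1.0]]
wrist_force: [0.8, 0.8, -0.1]
gripper_width: 0.299
gripper_force: 0.0
```

>>> {"method": "jog_arm", "body": {
  "increments": [
    [0.28,0.94,-0.95,0],
    [0.28,0.94,0,0],
    [0.28,0.94,0,0],
    [0.28,0.94,0,0],
    [0.28,0.94,0,0],
    [0.28,0.94,0,0],
    [0.28,0.94,0,0],
    [0.28,0.94,0,0],
    [0.28,0.94,0,0],
    [0.28,0.94,0,0]
  ],
  "grip": 40
}}

```text
time_s: 24.1
tcp_pos: [0.5611, 0.2224, 0.3656]
ee_rot: [[-1.0, 0.03, 0.001], [0.03, 1.0, 0.001], [-0.001, 0.001, -1.0]]
wrist_force: [0.1, -0.4, 0.2]
gripper_width: 0.456
gripper_force: 0.0
```

>>> {"method": "jog_arm", "body": {
  "increments": [
    [0.28,0.94,0,0],
    [0.28,0.94,0,0],
    [0,0,0,0],
    [0,0,0,0]
  ]
}}

```text
time_s: 24.5
tcp_pos: [0.5513, 0.2597, 0.3652]
ee_rot: [[-1.0, 0.03, 0.001], [0.03, 1.0, 0.0], [-0.001, 0.0, -1.0]]
wrist_force: [-0.7, 0.0, 0.2]
gripper_width: 0.457
gripper_force: 0.0
```

```bash
python3 - <<'E'
from h import *
im,W,s=shot('w5'); print(s['time_s'],s['tcp_pos'],s['joints'][5])
np.save('pics/W5.npy',W); blanks(im,W,['disc_large','square_small'])
p=w2p([[.4435,.3272,.01],[.5814,.338,.01]],W);print('expected px',p)
go([.4437,.3272,.1955],178.27,s)
E
```

```text
24.5 [0.55126655 0.25971921 0.36520049] -132.1400627361888
disc_large 0.76 ctr 442.8 327.2 size 51.2 49.3 ang 88.4 px [318.  53.]
square_small 0.79 ctr 579.5 337.0 size 37.8 33.7 ang 34.7 px [324. 191.]
expected px [[318.0669311   53.35337583]
 [325.07300623 193.09355574]]
tool-frame units [5.48 3.21 8.48] turn units 0.01 yaw now 178.29 j6 -132.1
```

Nothing has been knocked. I'll grasp the disc_large.

>>> {"method": "jog_arm", "body": {
  "increments": [
    [0.91,0.535,0,0],
    [0.91,0.535,0,0],
    [0.91,0.535,0,0],
    [0.91,0.535,0,0],
    [0.91,0.535,0,0],
    [0.91,0.535,0,0],
    [0,0,1,0],
    [0,0,1,0],
    [0,0,1,0],
    [0,0,1,0]
  ]
}}

```text
time_s: 25.65
tcp_pos: [0.4445, 0.3265, 0.2842]
ee_rot: [[-1.0, 0.031, 0.0], [0.031, 1.0, 0.0], [-0.0, 0.0, -1.0]]
wrist_force: [0.3, 0.1, 0.3]
gripper_width: 0.458
gripper_force: 0.0
```

>>> {"method": "jog_arm", "body": {
  "increments": [
    [0,0,1,0],
    [0,0,1,0],
    [0,0,0.9,0],
    [0,0,0.6,0],
    [0,0,0.5,0],
    [0,0,0.5,0],
    [0,0,0,0],
    [0,0,0,0]
  ]
}}

```text
time_s: 26.45
tcp_pos: [0.4444, 0.3273, 0.1948]
ee_rot: [[-1.0, 0.03, 0.0], [0.03, 1.0, 0.0], [-0.0, 0.0, -1.0]]
wrist_force: [0.3, -0.2, 0.3]
gripper_width: 0.46
gripper_force: 0.0
```

>>> {"method": "jog_arm", "body": {
  "increments": [
    [0,0,0,0],
    [0,0,0,0],
    [0,0,0,0],
    [0,0,0,0],
    [0,0,0,0],
    [0,0,0,0]
  ],
  "grip": 4
}}

```text
time_s: 27.05
tcp_pos: [0.4443, 0.3272, 0.1948]
ee_rot: [[-1.0, 0.03, 0.0], [0.03, 1.0, 0.0], [-0.0, 0.0, -1.0]]
wrist_force: [-1.0, 0.1, 1.7]
gripper_width: 0.132
gripper_force: 30.0
```

>>> {"method": "jog_arm", "body": {
  "increments": [
    [0,0,-0.5,0],
    [0,0,-1,0],
    [0,0,-1,0],
    [0,0,-1,0],
    [0,0,-1,0],
    [0,0,-0.5,0],
    [0,0,0,0]
  ]
}}

```text
time_s: 27.75
tcp_pos: [0.4444, 0.3273, 0.2963]
ee_rot: [[-1.0, 0.03, 0.002], [0.03, 1.0, 0.003], [-0.002, 0.003, -1.0]]
wrist_force: [0.3, -0.1, 0.3]
gripper_width: 0.126
gripper_force: 30.0
```

```bash
python3 - <<'E'
from h import *
im,W,s=shot('g3'); print(s['time_s'],s['tcp_pos'],s['joints'][5],s['gripper_width'],s['gripper_force'])
for v in range(174,204): print(v,im[v,246:255].mean(0).astype(int),round(1000*vx(v,.1855),1),round(1000*vx(v,.1955),1))
go([.4755,-.0352,.2942],178.27,s)
E
```

```text
27.75 [0.44443425 0.3273363  0.2962679 ] -144.95608766872883 0.12640063088984457 29.999913820065558
174 [136  98  65] 33.0 30.7
175 [135  98  64] 32.5 30.1
176 [134  97  63] 32.0 29.6
177 [134  97  65] 31.5 29.0
178 [135  98  65] 30.9 28.4
179 [133  97  63] 30.4 27.9
180 [135  98  65] 29.9 27.3
181 [134 102  72] 29.3 26.8
182 [130 116 101] 28.8 26.2
183 [128 126 118] 28.3 25.6
184 [128 126 120] 27.8 25.1
185 [130 128 121] 27.2 24.5
186 [151 150 142] 26.7 23.9
187 [171 172 162] 26.2 23.4
188 [172 172 164] 25.6 22.8
189 [170 170 162] 25.1 22.2
190 [170 169 162] 24.5 21.7
191 [169 169 161] 24.0 21.1
192 [168 169 160] 23.5 20.5
193 [169 169 160] 22.9 20.0
194 [168 167 159] 22.4 19.4
195 [170 170 162] 21.8 18.8
196 [168 168 160] 21.3 18.2
197 [169 169 161] 20.8 17.7
198 [169 169 162] 20.2 17.1
199 [168 168 160] 19.7 16.5
200 [169 169 161] 19.1 15.9
201 [170 171 163] 18.6 15.3
202 [171 171 163] 18.0 14.8
203 [171 172 163] 17.5 14.2
tool-frame units [ -2.11 -18.07   0.06] turn units -0.0 yaw now 178.25 j6 -145.0
```

>>> {"method": "jog_arm", "body": {
  "increments": [
    [-0.112,-0.951,0,0],
    [-0.112,-0.951,0,0],
    [-0.112,-0.951,0,0],
    [-0.112,-0.951,0,0],
    [-0.112,-0.951,0,0],
    [-0.112,-0.951,0,0],
    [-0.112,-0.951,0,0],
    [-0.112,-0.951,0,0],
    [-0.112,-0.951,0,0],
    [-0.112,-0.951,0,0]
  ]
}}

```text
time_s: 28.8
tcp_pos: [0.4607, 0.1344, 0.2946]
ee_rot: [[-1.0, 0.031, 0.0], [0.031, 1.0, 0.0], [-0.0, 0.0, -1.0]]
wrist_force: [0.8, -0.1, -1.0]
gripper_width: 0.128
gripper_force: 30.0
```

>>> {"method": "jog_arm", "body": {
  "increments": [
    [-0.112,-0.951,0,0],
    [-0.112,-0.951,0,0],
    [-0.112,-0.951,0,0],
    [-0.112,-0.951,0,0],
    [-0.112,-0.951,0,0],
    [-0.112,-0.951,0,0],
    [-0.112,-0.951,0,0],
    [-0.112,-0.951,0,0],
    [-0.112,-0.951,0,0]
  ]
}}

```text
time_s: 29.7
tcp_pos: [0.4753, -0.0372, 0.2946]
ee_rot: [[-1.0, 0.031, 0.0], [0.031, 1.0, 0.0], [-0.0, 0.0, -1.0]]
wrist_force: [-0.0, 0.2, -0.9]
gripper_width: 0.132
gripper_force: 30.0
```

>>> {"method": "jog_arm", "body": {
  "increments": [
    [0,0,1,0],
    [0,0,1,0],
    [0,0,0,0],
    [0,0,0,0]
  ]
}}

```text
time_s: 30.1
tcp_pos: [0.4757, -0.036, 0.2548]
ee_rot: [[-1.0, 0.031, -0.0], [0.031, 1.0, -0.0], [0.0, -0.0, -1.0]]
wrist_force: [-0.5, 0.4, -0.8]
gripper_width: 0.126
gripper_force: 30.0
```

```bash
python3 - <<'E'
from h import *
s=sense();print(s['time_s'],s['tcp_pos'],s['gripper_force']); go([.4759,-.0353,.2173],178.27,s)
E
```

```text
30.1 [ 0.4756805  -0.03597548  0.25477542] 29.999799826182425
tool-frame units [-0.01  0.03  1.87] turn units -0.01 yaw now 178.24 j6 -107.0
```

>>> {"method": "jog_arm", "body": {
  "increments": [
    [-0.01,0.03,0.6,0],
    [0,0,0.5,0],
    [0,0,0.3,0],
    [0,0,0.2,0],
    [0,0,0.2,0],
    [0,0,0,0],
    [0,0,0,0]
  ]
}}

```text
time_s: 30.8
tcp_pos: [0.4761, -0.0347, 0.2187]
ee_rot: [[-1.0, 0.03, 0.0], [0.03, 1.0, -0.0], [-0.0, -0.0, -1.0]]
wrist_force: [0.5, -0.2, -0.0]
gripper_width: 0.121
gripper_force: 30.0
```

>>> {"method": "jog_arm", "body": {
  "increments": [
    [0,0,0.08,0],
    [0,0,0,0],
    [0,0,0,0],
    [0,0,-0.5,0],
    [0,0,-1,0],
    [0,0,-1,0],
    [0,0,-1,0],
    [-0.48,1,-0.95,0],
    [-0.48,1,-0.95,0],
    [-0.48,1,-0.95,0]
  ],
  "grip": 26
}}

```text
time_s: 31.8
tcp_pos: [0.5066, 0.0248, 0.3459]
ee_rot: [[-1.0, 0.031, 0.001], [0.031, 1.0, 0.0], [-0.001, 0.0, -1.0]]
wrist_force: [1.0, 0.4, -0.3]
gripper_width: 0.297
gripper_force: 0.0
```

>>> {"method": "jog_arm", "body": {
  "increments": [
    [-0.48,1,-0.95,0],
    [-0.48,1,0,0],
    [-0.48,1,0,0],
    [-0.48,1,0,0],
    [-0.48,1,0,0],
    [-0.48,1,0,0],
    [-0.48,1,0,0],
    [-0.48,1,0,0],
    [-0.48,1,0,0],
    [-0.48,1,0,0]
  ],
  "grip": 40
}}

```text
time_s: 32.8
tcp_pos: [0.6089, 0.2227, 0.3611]
ee_rot: [[-1.0, 0.031, -0.003], [0.031, 1.0, -0.001], [0.003, -0.002, -1.0]]
wrist_force: [-0.5, -0.2, 0.6]
gripper_width: 0.457
gripper_force: 0.0
```

>>> {"method": "jog_arm", "body": {
  "increments": [
    [-0.48,1,0,0],
    [-0.48,1,0,0],
    [0,0,0,0],
    [0,0,0,0]
  ]
}}

```text
time_s: 33.2
tcp_pos: [0.6289, 0.2613, 0.361]
ee_rot: [[-1.0, 0.03, -0.003], [0.03, 1.0, -0.002], [0.003, -0.002, -1.0]]
wrist_force: [0.1, -0.6, 0.6]
gripper_width: 0.461
gripper_force: 0.0
```

```bash
python3 - <<'E'
from h import *
im,W,s=shot('w6'); print(s['time_s'],s['tcp_pos'],s['joints'][5])
np.save('pics/W6.npy',W); blanks(im,W,['square_small'])
print('expected px',w2p([[.5814,.338,.01]],W))
go([.5814,.338,.195],213.3,s)
E
```

```text
33.2 [0.62891696 0.26126083 0.36100456] -127.84266503032782
square_small 0.71 ctr 631.9 16.7 size 25.9 101.9 ang 77.2 px [  9. 176.]
square_small 0.69 ctr 581.5 337.2 size 34.9 34.4 ang 32.8 px [327. 119.]
expected px [[327.50297189 119.57436438]]
tool-frame units [2.47 3.78 8.3 ] turn units -7.64 yaw now 178.27 j6 -127.8
```

>>> {"method": "jog_arm", "body": {
  "increments": [
    [0.62,0.945,0,0],
    [0.62,0.945,0,0],
    [0.62,0.945,0,0],
    [0.62,0.945,0,0],
    [0,0,0.9,-0.955],
    [0,0,0.9,-0.955],
    [0,0,0.9,-0.955],
    [0,0,0.9,-0.955],
    [0,0,0.9,-0.955],
    [0,0,0.9,-0.955]
  ]
}}

```text
time_s: 34.3
tcp_pos: [0.5816, 0.3368, 0.2546]
ee_rot: [[-0.909, -0.417, -0.0], [-0.417, 0.909, -0.0], [0.0, 0.0, -1.0]]
wrist_force: [-0.6, -0.2, 0.3]
gripper_width: 0.457
gripper_force: 0.0
```

>>> {"method": "jog_arm", "body": {
  "increments": [
    [0,0,0.9,-0.955],
    [0,0,0.8,-0.955],
    [0,0,0.6,0],
    [0,0,0.6,0],
    [0,0,0,0],
    [0,0,0,0]
  ]
}}

```text
time_s: 34.9
tcp_pos: [0.582, 0.3378, 0.1972]
ee_rot: [[-0.836, -0.548, 0.0], [-0.548, 0.836, 0.0], [-0.0, -0.0, -1.0]]
wrist_force: [0.2, 0.2, 0.6]
gripper_width: 0.463
gripper_force: 0.0
```

>>> {"method": "jog_arm", "body": {
  "increments": [
    [0,0,0,0],
    [0,0,0,0],
    [0,0,0,0],
    [0,0,0,0],
    [0,0,0,0],
    [0,0,0,0]
  ],
  "grip": 4
}}

```text
time_s: 35.5
tcp_pos: [0.5818, 0.3379, 0.1973]
ee_rot: [[-0.836, -0.549, 0.0], [-0.549, 0.836, 0.0], [-0.0, 0.0, -1.0]]
wrist_force: [-0.6, 0.1, 1.5]
gripper_width: 0.131
gripper_force: 30.0
```

>>> {"method": "jog_arm", "body": {
  "increments": [
    [0,0,-0.5,0],
    [0,0,-1,0],
    [0,0,-1,0],
    [0,0,-1,0],
    [0,0,-1,0],
    [0,0,-0.5,0],
    [0,0,0,0]
  ]
}}

```text
time_s: 36.2
tcp_pos: [0.582, 0.338, 0.299]
ee_rot: [[-0.836, -0.549, 0.003], [-0.549, 0.836, 0.002], [-0.004, 0.0, -1.0]]
wrist_force: [1.2, -0.2, -0.6]
gripper_width: 0.132
gripper_force: 30.0
```

```bash
python3 - <<'E'
from h import *
im,W,s=shot('g4'); print(s['time_s'],s['tcp_pos'],s['joints'][5],s['gripper_width'],s['gripper_force'])
for v in range(186,214): print(v,im[v,246:255].mean(0).astype(int),round(1000*vx(v,.185),1),round(1000*vx(v,.195),1))
go([.4853,-.1292,.2942],186.1,s)
E
```

```text
36.2 [0.58202494 0.33797546 0.29904947] -100.61262839655996 0.13236351959049503 29.999827444553375
186 [200 149 102] 26.6 23.9
187 [200 149 101] 26.1 23.3
188 [199 148 101] 25.6 22.8
189 [199 149 102] 25.0 22.2
190 [198 148 101] 24.5 21.6
191 [200 150 103] 24.0 21.1
192 [198 148 102] 23.4 20.5
193 [199 149 103] 22.9 19.9
194 [198 148 102] 22.4 19.3
195 [198 148 102] 21.8 18.8
196 [198 148 102] 21.3 18.2
197 [196 165 136] 20.7 17.6
198 [192 185 170] 20.2 17.0
199 [189 187 176] 19.6 16.5
200 [188 185 175] 19.1 15.9
201 [183 180 171] 18.6 15.3
202 [201 200 190] 18.0 14.7
203 [223 224 214] 17.5 14.2
204 [230 230 223] 16.9 13.6
205 [231 231 225] 16.4 13.0
206 [230 231 224] 15.8 12.4
207 [231 231 225] 15.3 11.8
208 [233 233 227] 14.7 11.2
209 [232 233 227] 14.2 10.7
210 [229 229 222] 13.6 10.1
211 [227 227 219] 13.1 9.5
212 [226 227 218] 12.5 8.9
213 [227 227 219] 11.9 8.3
tool-frame units [ 16.86 -16.87   0.17] turn units 5.93 yaw now -146.72 j6 -100.6
```

>>> {"method": "jog_arm", "body": {
  "increments": [
    [0,0,0,0.988],
    [0,0,0,0.988],
    [0,0,0,0.988],
    [0,0,0,0.988],
    [0,0,0,0.988],
    [0,0,0,0.988],
    [0.304,-0.947,0,0],
    [0.304,-0.947,0,0],
    [0.304,-0.947,0,0],
    [0.304,-0.947,0,0]
  ]
}}

```text
time_s: 37.25
tcp_pos: [0.5651, 0.2589, 0.2952]
ee_rot: [[-0.994, -0.106, -0.003], [-0.106, 0.994, -0.002], [0.003, -0.001, -1.0]]
wrist_force: [-0.0, 0.6, -0.7]
gripper_width: 0.133
gripper_force: 30.0
```

>>> {"method": "jog_arm", "body": {
  "increments": [
    [0.304,-0.947,0,0],
    [0.304,-0.947,0,0],
    [0.304,-0.947,0,0],
    [0.304,-0.947,0,0],
    [0.304,-0.947,0,0],
    [0.304,-0.947,0,0],
    [0.304,-0.947,0,0],
    [0.304,-0.947,0,0],
    [0.304,-0.947,0,0],
    [0.304,-0.947,0,0]
  ]
}}

```text
time_s: 38.25
tcp_pos: [0.5249, 0.0635, 0.297]
ee_rot: [[-0.994, -0.106, 0.0], [-0.106, 0.994, 0.0], [-0.0, 0.0, -1.0]]
wrist_force: [0.3, 0.1, -0.9]
gripper_width: 0.135
gripper_force: 30.0
```

>>> {"method": "jog_arm", "body": {
  "increments": [
    [0.304,-0.947,0,0],
    [0.304,-0.947,0,0],
    [0.304,-0.947,0,0],
    [0.304,-0.947,0,0],
    [0.304,-0.947,0,0],
    [0.304,-0.947,0,0],
    [0.304,-0.947,0,0],
    [0.304,-0.947,0,0],
    [0.304,-0.947,0,0],
    [0.304,-0.947,0,0]
  ]
}}

```text
time_s: 39.25
tcp_pos: [0.4843, -0.1312, 0.297]
ee_rot: [[-0.994, -0.106, 0.0], [-0.106, 0.994, 0.0], [-0.0, -0.0, -1.0]]
wrist_force: [0.8, -0.1, -0.8]
gripper_width: 0.135
gripper_force: 30.0
```

>>> {"method": "jog_arm", "body": {
  "increments": [
    [0,0,1,0],
    [0,0,1,0],
    [0,0,0,0],
    [0,0,0,0]
  ]
}}

```text
time_s: 39.65
tcp_pos: [0.485, -0.1302, 0.2572]
ee_rot: [[-0.994, -0.106, -0.0], [-0.106, 0.994, -0.0], [0.0, -0.0, -1.0]]
wrist_force: [1.1, 0.0, -0.9]
gripper_width: 0.136
gripper_force: 30.0
```

```bash
python3 - <<'E'
from h import *
s=sense();print(s['time_s'],s['tcp_pos'],s['gripper_force']); go([.4854,-.1293,.2198],186.1,s)
E
```

```text
39.65 [ 0.4849563  -0.13017756  0.25717935] 29.999987483024597
tool-frame units [-0.03  0.04  1.87] turn units 0.0 yaw now -173.9 j6 -87.5
```

>>> {"method": "jog_arm", "body": {
  "increments": [
    [-0.02,0.01,0.6,0],
    [0,0,0.5,0],
    [0,0,0.3,0],
    [0,0,0.2,0],
    [0,0,0.2,0],
    [0,0,0,0],
    [0,0,0,0]
  ]
}}

```text
time_s: 40.35
tcp_pos: [0.4855, -0.1294, 0.221]
ee_rot: [[-0.994, -0.106, 0.0], [-0.106, 0.994, -0.0], [-0.0, -0.0, -1.0]]
wrist_force: [0.3, -0.6, 0.1]
gripper_width: 0.138
gripper_force: 30.0
```

>>> {"method": "jog_arm", "body": {
  "increments": [
    [0,0,0.08,0],
    [0,0,0,0],
    [0,0,0,0],
    [0,0,-0.5,0],
    [0,0,-1,0],
    [0,0,-1,0],
    [0,0,-1,0.665],
    [0,0,-1,0.665],
    [-0.97,0.15,-0.95,0],
    [-0.97,0.15,-0.95,0]
  ],
  "grip": 26
}}

```text
time_s: 41.35
tcp_pos: [0.5241, -0.1235, 0.3496]
ee_rot: [[-1.0, 0.0, 0.002], [0.0, 1.0, 0.0], [-0.002, 0.0, -1.0]]
wrist_force: [0.7, -0.3, 0.4]
gripper_width: 0.3
gripper_force: 0.0
```

>>> {"method": "jog_arm", "body": {
  "increments": [
    [-0.97,0.15,-0.95,0],
    [-0.97,0.15,0,0],
    [-0.97,0.15,0,0],
    [-0.97,0.15,0,0],
    [-0.97,0.15,0,0],
    [-0.97,0.15,0,0],
    [-0.97,0.15,0,0],
    [-0.97,0.15,0,0],
    [0,0,0,0],
    [0,0,0,0]
  ],
  "grip": 60
}}

```text
time_s: 42.35
tcp_pos: [0.6791, -0.0994, 0.3665]
ee_rot: [[-1.0, 0.0, -0.001], [0.0, 1.0, 0.0], [0.001, 0.0, -1.0]]
wrist_force: [-0.6, 0.1, 0.9]
gripper_width: 0.685
gripper_force: 0.0
```

```bash
python3 - <<'E'
from h import *
im,W,s=shot('w7'); print(s['time_s'],s['tcp_pos'],s['joints'][5])
np.save('pics/W7.npy',W); go([.545,-.18,.368],180,s)
E
```

```text
42.35 [ 0.67911151 -0.09944466  0.36645614] -95.12817394662274
tool-frame units [ 6.71 -4.03 -0.07] turn units -0.0 yaw now 180.0 j6 -95.1
```

>>> {"method": "jog_arm", "body": {
  "increments": [
    [0.97,-0.64,0,0],
    [0.97,-0.64,0,0],
    [0.97,-0.64,0,0],
    [0.97,-0.64,0,0],
    [0.97,-0.64,0,0],
    [0.97,-0.64,0,0],
    [0.97,-0.64,0,0],
    [0,0,0,0],
    [0,0,0,0],
    [0,0,0,0]
  ]
}}

```text
time_s: 43.4
tcp_pos: [0.5437, -0.1888, 0.3668]
ee_rot: [[-1.0, -0.0, 0.001], [-0.0, 1.0, -0.0], [-0.001, -0.0, -1.0]]
wrist_force: [-0.5, 0.2, -0.0]
gripper_width: 0.687
gripper_force: 0.0
```

```bash
python3 - <<'E'
from h import *
im,W,s=shot('w8'); print(s['time_s'],s['tcp_pos'],s['joints'][5])
np.save('pics/W8.npy',W)
A=topview(im,W,0.03,0.40,0.53,-0.34,0.01,.00045)
B=topview(cv2.imread('pics/w7.png'),np.load('pics/W7.npy'),0.03,0.55,0.68,-0.34,0.01,.00045)
cv2.imwrite('pics/AB2.png',np.vstack([A,B])); print(A.shape)
for n in ['key','stand']:
    print(n,[(np.round(d['centre'],4).tolist(),round(d['conf'],2)) for d in eyes.spot_in('wrist',n)])
E
```

```text
43.4 [ 0.5437196  -0.18881618  0.3668033 ] -86.95274389423335
(289, 778, 3)
key [([0.4562, -0.387, 0.027], 0.75), ([0.4397, -0.2934, 0.0978], 0.63)]
stand [([0.4422, -0.2885, 0.033], 0.85)]
```

View pics/AB2.png

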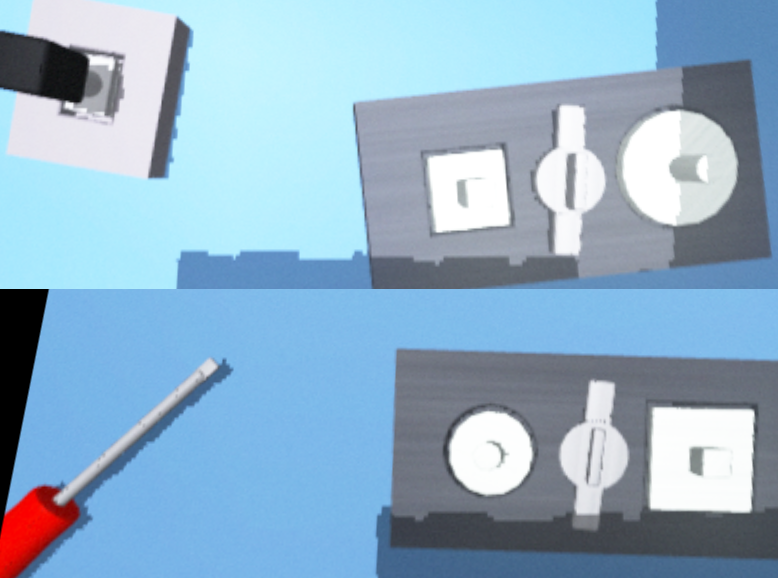

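All four blanks sit in their cavities. The stand centre is about (.4378,-.298), yaw -10.5°. I'll look at the key handle from above.

>>> {"method": "jog_arm", "body": {
  "increments": [
    [0.2,-0.93,-0.28,0],
    [0.2,-0.93,-0.28,0],
    [0.2,-0.93,-0.28,0],
    [0.2,-0.93,-0.28,0],
    [0.2,-0.93,-0.28,0],
    [0.2,-0.93,-0.28,0],
    [0,0,0,0],
    [0,0,0,0],
    [0,0,0,0]
  ]
}}

```text
time_s: 44.45
tcp_pos: [0.5198, -0.3, 0.3994]
ee_rot: [[-1.0, -0.001, -0.001], [-0.001, 1.0, 0.001], [0.001, 0.001, -1.0]]
wrist_force: [-0.0, -0.5, -0.8]
gripper_width: 0.689
gripper_force: 0.0
```

```bash
python3 - <<'E'
from h import *
im,W,s=shot('w9'); print(s['time_s'],s['tcp_pos'],s['joints'][5])
np.save('pics/W9.npy',W)
A=topview(im,W,0.104,0.38,0.50,-0.42,-0.22,.0005)
B=topview(im,W,0.03,0.38,0.50,-0.42,-0.22,.0005)
cv2.imwrite('pics/K.png',cv2.convertScaleAbs(np.hstack([A,B]),alpha=1.3))
E
```

```text
44.45 [ 0.5198315  -0.29999332  0.399413  ] -75.40165942468184
```

View pics/K.png

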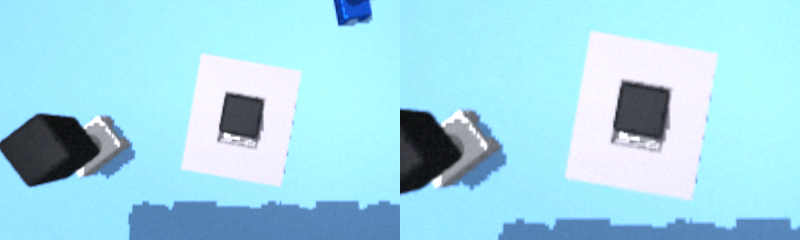

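```bash
python3 - <<'E'
from h import *
im=cv2.imread('pics/w9.png');W=np.load('pics/W9.npy');res=.00025
def rect(m,z,y0,x0,nm):
    c,_=cv2.findContours(m,cv2.RETR_EXTERNAL,cv2.CHAIN_APPROX_NONE);c=max(c,key=cv2.contourArea)
    (a,b),(w,h),t=cv2.minAreaRect(c);print(nm,'x',round(x0+b*res,4),'y',round(y0+a*res,4),'size',w*res*1e3,h*res*1e3,'imgang',t,'box',cv2.boxPoints(((a,b),(w,h),t)).round(0).tolist())
A=topview(im,W,0.104,.415,.46,-.325,-.275,res)
rect((A.max(2)<75).astype(np.uint8),.104,-.325,.415,'handle')
B=topview(im,W,0.03,.38,.50,-.36,-.24,res).astype(int)
m=((B[...,0]-B[...,2]<45)).astype(np.uint8); rect(m,.03,-.36,.38,'stand')
E
```

```text
handle x 0.4377 y -0.2993 size 19.762880325317383 19.970611572265625 imgang 10.885526657104492 box [[56.0, 123.0], [71.0, 44.0], [149.0, 59.0], [134.0, 138.0]]
stand x 0.4377 y -0.2995 size 64.66262817382814 74.40908813476562 imgang 10.007979393005371 box [[89.0, 355.0], [141.0, 62.0], [395.0, 107.0], [344.0, 400.0]]
```

```bash
python3 - <<'E'
from h import *
k=eyes.get_calibration('scene');k={a:np.array(b) for a,b in k.items()}
for z in [.09,.1,.11,.12,.13,.14,.15]:
    c=k['R']@[.328,-.279,z]+k['t'];print(z,(k['camera_matrix']@c/c[2])[:2]*1.5625)
go([.4377,-.2993,.252],259.1)
E
```

```text
0.09 [206.23705917 238.62154937]
0.1 [204.95377658 234.23887127]
0.11 [203.65213172 229.79348218]
0.12 [202.33172764 225.28402643]
0.13 [200.99215586 220.70910898]
0.14 [199.63299594 216.06729398]
0.15 [198.2538151 211.3571033]
tool-frame units [4.1  0.03 7.38] turn units -17.25 yaw now -179.95 j6 -75.4
```

>>> {"method": "jog_arm", "body": {
  "increments": [
    [0.82,0,0,0],
    [0.82,0,0,0],
    [0.82,0,0,0],
    [0.82,0,0,0],
    [0.82,0.03,0,0],
    [0,0,0,-0.958],
    [0,0,0,-0.958],
    [0,0,0,-0.958],
    [0,0,0,-0.958],
    [0,0,0,-0.958]
  ],
  "grip": 44
}}

```text
time_s: 45.5
tcp_pos: [0.4378, -0.2994, 0.3998]
ee_rot: [[-0.926, -0.378, -0.0], [-0.378, 0.926, 0.0], [0.0, 0.0, -1.0]]
wrist_force: [-0.2, -0.4, 0.2]
gripper_width: 0.506
gripper_force: 0.0
```

>>> {"method": "jog_arm", "body": {
  "increments": [
    [0,0,0,-0.958],
    [0,0,0,-0.958],
    [0,0,0,-0.958],
    [0,0,0,-0.958],
    [0,0,0,-0.958],
    [0,0,0,-0.958],
    [0,0,0,-0.958],
    [0,0,0,-0.958],
    [0,0,0,-0.958],
    [0,0,0,-0.958]
  ]
}}

```text
time_s: 46.5
tcp_pos: [0.4378, -0.2994, 0.3998]
ee_rot: [[-0.405, -0.914, -0.0], [-0.914, 0.405, 0.0], [-0.0, 0.0, -1.0]]
wrist_force: [-0.4, 0.0, -0.2]
gripper_width: 0.501
gripper_force: 0.0
```

>>> {"method": "jog_arm", "body": {
  "increments": [
    [0,0,0.5,-0.958],
    [0,0,0.5,-0.958],
    [0,0,0.5,-0.958],
    [0,0,0,0],
    [0,0,0,0]
  ]
}}

```text
time_s: 47.0
tcp_pos: [0.4378, -0.2997, 0.3701]
ee_rot: [[-0.191, -0.982, -0.0], [-0.982, 0.191, -0.0], [0.0, 0.0, -1.0]]
wrist_force: [-0.4, 0.4, -0.2]
gripper_width: 0.508
gripper_force: 0.0
```

```bash
python3 - <<'E'
from h import *
s=sense();print(s['time_s'],s['tcp_pos'],s['joints']); go([.4377,-.2993,.256],259.1,s)
E
```

```text
47.0 [ 0.43782874 -0.29967731  0.37006209] [-1.68579944e+01  1.45494585e+01 -1.57957248e+01  1.52275371e-02
 -5.96664255e+01  5.85484071e+00]
tool-frame units [-0.02  0.01  5.7 ] turn units -0.02 yaw now -101.0 j6 5.9
```

>>> {"method": "jog_arm", "body": {
  "increments": [
    [-0.02,0.01,0.9,0],
    [0,0,1,0],
    [0,0,1,0],
    [0,0,1,0],
    [0,0,0.8,0],
    [0,0,0.5,0],
    [0,0,0.5,0],
    [0,0,0,0],
    [0,0,0,0]
  ]
}}

```text
time_s: 47.9
tcp_pos: [0.4378, -0.2997, 0.2564]
ee_rot: [[-0.19, -0.982, 0.001], [-0.982, 0.19, -0.0], [0.0, -0.001, -1.0]]
wrist_force: [0.0, 0.7, -0.0]
gripper_width: 0.503
gripper_force: 0.0
```

>>> {"method": "jog_arm", "body": {
  "increments": [
    [0,0,0,0],
    [0,0,0,0],
    [0,0,0,0],
    [0,0,0,0],
    [0,0,0,0],
    [0,0,0,0]
  ],
  "grip": 8
}}

```text
time_s: 48.5
tcp_pos: [0.4375, -0.2997, 0.2562]
ee_rot: [[-0.19, -0.982, 0.0], [-0.982, 0.19, -0.0], [0.0, -0.0, -1.0]]
wrist_force: [-0.0, -0.2, 1.1]
gripper_width: 0.229
gripper_force: 30.0
```

>>> {"method": "jog_arm", "body": {
  "increments": [
    [0,0,-0.5,0],
    [0,0,-1,0],
    [0,0,-1,0],
    [0,0,-1,0],
    [0,0,-1,0],
    [0,0,-0.5,0],
    [0,0,0,-0.69],
    [0,0,0,-0.69],
    [0,0,0,-0.69],
    [0,0,0,0]
  ]
}}

```text
time_s: 49.5
tcp_pos: [0.4372, -0.2995, 0.3555]
ee_rot: [[-0.026, -1.0, -0.001], [-1.0, 0.026, 0.001], [-0.001, 0.001, -1.0]]
wrist_force: [-0.2, 0.4, -1.9]
gripper_width: 0.227
gripper_force: 30.0
```

>>> {"method": "jog_arm", "body": {
  "increments": [
    [-0.97,-0.17,0,0],
    [-0.97,-0.17,0,0],
    [-0.97,-0.17,0,0],
    [-0.97,-0.17,0,0],
    [-0.97,-0.17,0,0],
    [-0.97,-0.17,0,0],
    [-0.97,-0.17,0,0],
    [-0.97,-0.17,0,0],
    [-0.97,-0.17,0,0],
    [-0.97,-0.17,0,0]
  ]
}}

```text
time_s: 50.5
tcp_pos: [0.4763, -0.1058, 0.3557]
ee_rot: [[-0.027, -1.0, -0.001], [-1.0, 0.027, 0.0], [-0.0, 0.001, -1.0]]
wrist_force: [0.5, 0.1, -1.2]
gripper_width: 0.226
gripper_force: 30.0
```

>>> {"method": "jog_arm", "body": {
  "increments": [
    [-0.97,-0.17,0,0],
    [0,0,0.7,0],
    [0,0,0.7,0],
    [0,0,0.5,0],
    [0,0,0,0],
    [0,0,0,0],
    [0,0,0,0]
  ]
}}

```text
time_s: 51.2
tcp_pos: [0.4806, -0.0874, 0.3186]
ee_rot: [[-0.026, -1.0, 0.001], [-1.0, 0.026, -0.0], [-0.0, -0.001, -1.0]]
wrist_force: [0.8, 0.2, -1.8]
gripper_width: 0.232
gripper_force: 30.0
```

```bash
python3 - <<'E'
from h import *
im,W,s=shot('k1');print(s['time_s'],s['tcp_pos'],s['joints'],s['gripper_force']); go([.481,-.0865,.2855],268.5,s)
cv2.imwrite('pics/k1c.png',cv2.resize(im[100:300,120:380],(780,600),interpolation=cv2.INTER_CUBIC))
E
```

```text
51.2 [ 0.48057832 -0.0873876   0.31859233] [ 8.79343813e+00  1.37640778e+01 -2.54130756e+01  1.65092554e-02
 -5.07491434e+01 -1.02945422e+01] 29.973055684240535
tool-frame units [-0.04 -0.02  1.65] turn units 0.0 yaw now -91.49 j6 -10.3
```

View pics/k1c.png

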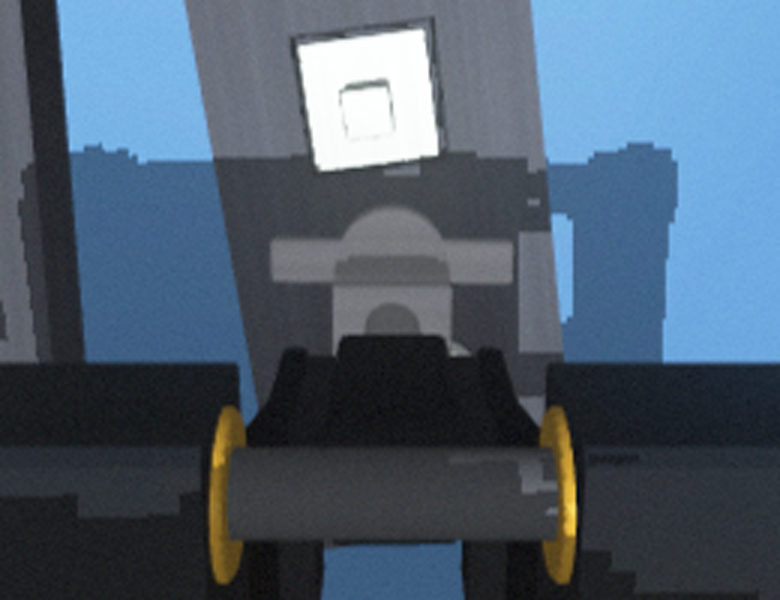

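The key is centred over the bar: bar columns run 271–513 and the key 333–452, both centred at 392, and they are parallel. I'll lower it onto the fin.

>>> {"method": "jog_arm", "body": {
  "increments": [
    [0,0,0.4,0],
    [0,0,0.4,0],
    [0,0,0.3,0],
    [0,0,0.3,0],
    [0,0,0.2,0],
    [0,0,0,0],
    [0,0,0,0]
  ]
}}

```text
time_s: 51.95
tcp_pos: [0.4804, -0.0873, 0.2859]
ee_rot: [[-0.026, -1.0, -0.0], [-1.0, 0.026, -0.0], [0.0, 0.0, -1.0]]
wrist_force: [-0.4, 0.3, -0.9]
gripper_width: 0.227
gripper_force: 30.0
```

>>> {"method": "jog_arm", "body": {
  "increments": [
    [0,0,0,0.5],
    [0,0,0,0.8],
    [0,0,0,0.8],
    [0,0,0,0.8],
    [0,0,0,0.8],
    [0,0,0,0.8],
    [0,0,0,0.8],
    [0,0,0,0.8],
    [0,0,0,0.8],
    [0,0,0,0.8]
  ]
}}

```text
time_s: 52.95
tcp_pos: [0.4804, -0.0868, 0.2862]
ee_rot: [[-0.601, -0.8, 0.001], [-0.8, 0.601, 0.001], [-0.001, -0.0, -1.0]]
wrist_force: [0.0, 2.7, -1.1]
gripper_width: 0.226
gripper_force: 30.0
```

>>> {"method": "jog_arm", "body": {
  "increments": [
    [0,0,0,0.8],
    [0,0,0,0.8],
    [0,0,0,0.8],
    [0,0,0,0.8],
    [0,0,0,0.8],
    [0,0,0,0.8],
    [0,0,0,0.8],
    [0,0,0,0.8],
    [0,0,0,0.8],
    [0,0,0,0.5]
  ]
}}

```text
time_s: 53.95
tcp_pos: [0.4806, -0.0867, 0.2862]
ee_rot: [[-0.952, -0.306, 0.002], [-0.306, 0.952, 0.001], [-0.002, 0.001, -1.0]]
wrist_force: [0.6, 2.4, -1.0]
gripper_width: 0.231
gripper_force: 30.0
```

```bash
cat >> h.py <<'E'
def st():
    s=sense();R=np.array(s['ee_rot']);print(s['time_s'],np.round(s['tcp_pos'],4),'yaw',round(np.degrees(np.arctan2(R[1,0],R[0,0]))%360,2),'F',np.round(s['wrist_force'],1),'M',np.round(s['moment'],3),s['gripper_width'],'j6',s['joints'][5])
E
python3 -c "
from h import *
st()"
```

```text
53.95 [ 0.4806 -0.0867  0.2862] yaw 197.82 F [ 0.6  2.4 -1. ] M [ 1.048 -0.105  0.077] 0.23122485316425323 j6 -80.979126687541
```

>>> {"method": "jog_arm", "body": {
  "increments": [
    [0,0,0,0.8],
    [0,0,0,0.8],
    [0,0,0,0.8],
    [0,0,0,0.7],
    [0,0,0,0.4],
    [0,0,0,0.4],
    [0,0,0,0]
  ]
}}

```text
time_s: 54.65
tcp_pos: [0.4807, -0.0869, 0.2863]
ee_rot: [[-1.0, -0.001, 0.002], [-0.001, 1.0, 0.001], [-0.002, 0.001, -1.0]]
wrist_force: [0.8, 1.3, -2.5]
gripper_width: 0.226
gripper_force: 30.0
```

```bash
python3 -c "
from h import *
st()"
```

```text
54.65 [ 0.4807 -0.0869  0.2863] yaw 180.08 F [ 0.8  1.3 -2.5] M [ 0.611 -0.341  0.069] 0.22632413079893404 j6 -98.7361030243565
```

>>> {"method": "jog_arm", "body": {
  "increments": [
    [0,0,0,0.3],
    [0,0,0,0.3],
    [0,0,0,0]
  ]
}}

```text
time_s: 54.95
tcp_pos: [0.4807, -0.0872, 0.2863]
ee_rot: [[-0.999, 0.047, 0.002], [0.047, 0.999, 0.0], [-0.002, 0.0, -1.0]]
wrist_force: [1.5, 1.7, -2.0]
gripper_width: 0.229
gripper_force: 30.0
```

```bash
python3 -c "
from h import *
st()"
```

```text
54.95 [ 0.4807 -0.0872  0.2863] yaw 177.3 F [ 1.5  1.7 -2. ] M [ 0.655 -0.59  -0.011] 0.22893841403731632 j6 -101.52497720939209
```

>>> {"method": "jog_arm", "body": {
  "increments": [
    [0,0,0,0.3],
    [0,0,0,0.3],
    [0,0,0,0]
  ]
}}

```text
time_s: 55.25
tcp_pos: [0.4807, -0.0873, 0.2862]
ee_rot: [[-0.995, 0.095, 0.001], [0.095, 0.995, -0.0], [-0.001, 0.0, -1.0]]
wrist_force: [1.6, 1.7, -1.6]
gripper_width: 0.227
gripper_force: 30.0
```

```bash
python3 -c "
from h import *
st()"
```

```text
55.25 [ 0.4807 -0.0873  0.2862] yaw 174.53 F [ 1.6  1.7 -1.6] M [ 0.592 -0.92  -0.001] 0.2266283428919902 j6 -104.2886486125121
```

>>> {"method": "jog_arm", "body": {
  "increments": [
    [0,0,0,0.3],
    [0,0,0,0.3],
    [0,0,0,0]
  ]
}}

```text
time_s: 55.55
tcp_pos: [0.4807, -0.0872, 0.2862]
ee_rot: [[-0.99, 0.142, 0.001], [0.142, 0.99, -0.0], [-0.001, 0.0, -1.0]]
wrist_force: [2.8, 1.6, -0.3]
gripper_width: 0.23
gripper_force: 30.0
```

```bash
python3 -c "
from h import *
st()"
```

```text
55.55 [ 0.4807 -0.0872  0.2862] yaw 171.81 F [ 2.8  1.6 -0.3] M [ 0.63  -1.12   0.191] 0.2296484298904907 j6 -107.01825942546851
```

>>> {"method": "jog_arm", "body": {
  "increments": [
    [0,0,0,0.3],
    [0,0,0,0.3],
    [0,0,0,0],
    [0,0,0,0]
  ]
}}

```text
time_s: 55.95
tcp_pos: [0.4806, -0.0872, 0.2862]
ee_rot: [[-0.982, 0.189, 0.001], [0.189, 0.982, -0.0], [-0.001, 0.0, -1.0]]
wrist_force: [2.9, 1.5, -0.3]
gripper_width: 0.226
gripper_force: 30.2
```

```bash
python3 -c "
from h import *
st()
im,W,s=shot('k2')
cv2.imwrite('pics/k2c.png',cv2.resize(im[60:300,60:380],(780,585),interpolation=cv2.INTER_CUBIC))"
```

```text
55.95 [ 0.4806 -0.0872  0.2862] yaw 169.12 F [ 2.9  1.5 -0.3] M [ 0.605 -1.316  0.597] 0.22641858451548305 j6 -109.72013985165421
```

View pics/k2c.png

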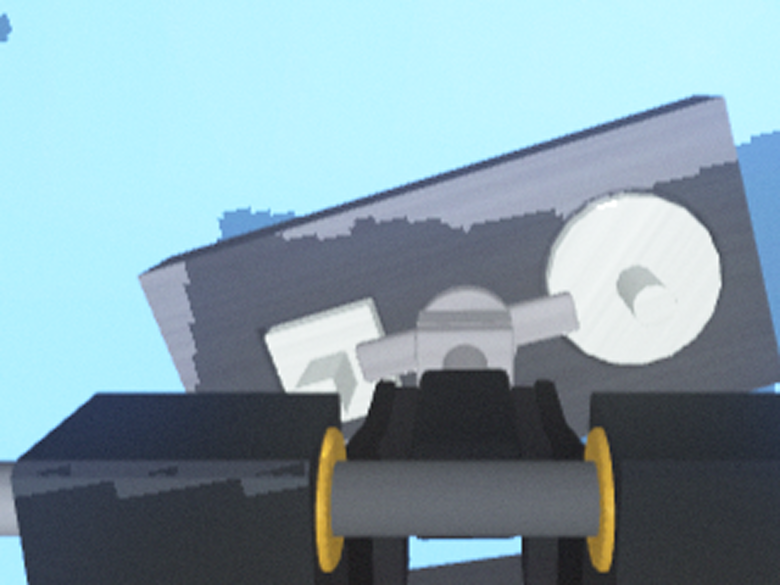

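Mz has risen to 0.6 N m and the bar lies along the block over both blanks, so retainer A is at its stop. I'll back off, lift and go to B.

>>> {"method": "jog_arm", "body": {
  "increments": [
    [0,0,0,-0.8],
    [0,0,0,-0.8],
    [0,0,0,-0.8],
    [0,0,0,-0.8],
    [0,0,0,-0.1],
    [0,0,0,0],
    [0,0,-0.5,0],
    [0,0,-0.8,0],
    [0,0,-0.8,0],
    [0,0,-0.5,0]
  ]
}}

```text
time_s: 57.0
tcp_pos: [0.4793, -0.0874, 0.3387]
ee_rot: [[-0.997, -0.072, -0.003], [-0.072, 0.997, 0.0], [0.003, 0.0, -1.0]]
wrist_force: [0.8, -0.0, -2.4]
gripper_width: 0.23
gripper_force: 30.0
```

>>> {"method": "jog_arm", "body": {
  "increments": [
    [0,0,0,-0.967],
    [0,0,0,-0.967],
    [0,0,0,-0.967],
    [0,0,0,-0.967],
    [0,0,0,-0.967],
    [0,0,0,-0.967],
    [0,0,0,-0.967],
    [0,0,0,-0.967],
    [0,0,0,-0.967],
    [0,0,0,-0.967]
  ]
}}

```text
time_s: 58.0
tcp_pos: [0.4793, -0.0874, 0.3375]
ee_rot: [[-0.661, -0.75, -0.004], [-0.75, 0.661, 0.0], [0.003, 0.003, -1.0]]
wrist_force: [-0.3, 0.4, -1.9]
gripper_width: 0.225
gripper_force: 30.0
```

>>> {"method": "jog_arm", "body": {
  "increments": [
    [0,0,0,-0.967],
    [0,0,0,-0.967],
    [0,0,0,-0.967],
    [0,0,0,-0.967],
    [0,0,0,-0.967],
    [0,0,0,-0.967],
    [0,0,0,-0.967],
    [0,0,0,-0.967],
    [0,0,0,0],
    [0,0,0,0]
  ]
}}

```text
time_s: 59.0
tcp_pos: [0.4797, -0.0873, 0.3377]
ee_rot: [[-0.107, -0.994, -0.002], [-0.994, 0.107, 0.0], [0.0, 0.002, -1.0]]
wrist_force: [0.2, -0.3, -0.8]
gripper_width: 0.228
gripper_force: 30.0
```

```bash
python3 -c "
from h import *
st(); go([.625,-.0738,.32],264)"
```

```text
59.0 [ 0.4797 -0.0873  0.3377] yaw 263.84 F [ 0.2 -0.3 -0.8] M [ 0.006  0.088 -0.001] 0.2277011025635992 j6 -14.94864650027479
tool-frame units [-1.45 -7.15  0.87] turn units -0.03 yaw now -96.16 j6 -14.9
```

>>> {"method": "jog_arm", "body": {
  "increments": [
    [-0.181,-0.894,0,0],
    [-0.181,-0.894,0,0],
    [-0.181,-0.894,0,0],
    [-0.181,-0.894,0,0],
    [-0.181,-0.894,0,0],
    [-0.181,-0.894,0,0],
    [-0.181,-0.894,0,0],
    [-0.181,-0.894,0,0],
    [0,0,0.9,0],
    [0,0,0,0]
  ]
}}

```text
time_s: 60.0
tcp_pos: [0.6248, -0.0734, 0.3168]
ee_rot: [[-0.107, -0.994, -0.007], [-0.994, 0.107, 0.0], [0.0, 0.007, -1.0]]
wrist_force: [-0.8, 0.0, -2.8]
gripper_width: 0.227
gripper_force: 30.0
```

>>> {"method": "jog_arm", "body": {
  "increments": [
    [0,0,0,0],
    [0,0,0,0]
  ]
}}

```text
time_s: 60.2
tcp_pos: [0.6255, -0.0735, 0.3207]
ee_rot: [[-0.105, -0.994, 0.001], [-0.994, 0.105, -0.0], [0.0, -0.001, -1.0]]
wrist_force: [0.2, -0.5, -1.1]
gripper_width: 0.23
gripper_force: 30.0
```

```bash
python3 -c "
from h import *
st(); go([.625,-.0738,.2855],264)
im,W,s=shot('k3')
cv2.imwrite('pics/k3c.png',cv2.resize(im[100:300,120:380],(780,600),interpolation=cv2.INTER_CUBIC))"
```

```text
60.2 [ 0.6255 -0.0735  0.3207] yaw 263.95 F [ 0.2 -0.5 -1.1] M [0.024 0.089 0.057] 0.23030312312847928 j6 -14.052491358557093
tool-frame units [0.01 0.02 1.76] turn units -0.01 yaw now -96.05 j6 -14.1
```

View pics/k3c.png

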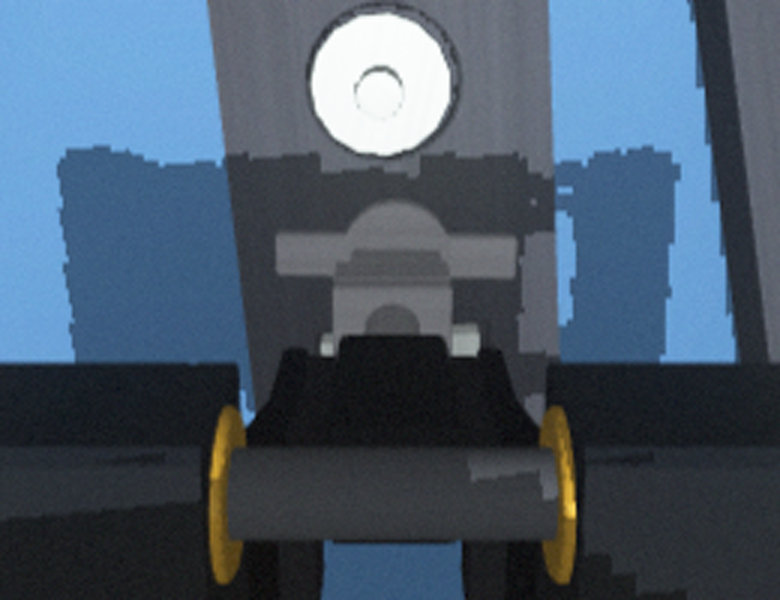

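The key is aligned with bar B within about 1 mm. I'll lower it.

>>> {"method": "jog_arm", "body": {
  "increments": [
    [0.02,0,0.4,0],
    [0,0,0.4,0],
    [0,0,0.4,0],
    [0,0,0.3,0],
    [0,0,0.2,0],
    [0,0,0,0],
    [0,0,0,0]
  ]
}}

```text
time_s: 60.95
tcp_pos: [0.6257, -0.0739, 0.286]
ee_rot: [[-0.105, -0.994, 0.0], [-0.994, 0.105, 0.0], [-0.0, -0.0, -1.0]]
wrist_force: [0.1, -0.8, -1.8]
gripper_width: 0.225
gripper_force: 30.0
```

>>> {"method": "jog_arm", "body": {
  "increments": [
    [0,0,0,0.5],
    [0,0,0,0.8],
    [0,0,0,0.8],
    [0,0,0,0.8],
    [0,0,0,0.8],
    [0,0,0,0.8],
    [0,0,0,0.8],
    [0,0,0,0.8],
    [0,0,0,0.8],
    [0,0,0,0.8]
  ]
}}

```text
time_s: 61.95
tcp_pos: [0.6256, -0.0744, 0.2862]
ee_rot: [[-0.662, -0.749, 0.0], [-0.749, 0.662, -0.001], [0.001, -0.001, -1.0]]
wrist_force: [0.6, -2.5, -2.1]
gripper_width: 0.228
gripper_force: 30.0
```

>>> {"method": "jog_arm", "body": {
  "increments": [
    [0,0,0,0.8],
    [0,0,0,0.8],
    [0,0,0,0.8],
    [0,0,0,0.8],
    [0,0,0,0.8],
    [0,0,0,0.8],
    [0,0,0,0.8],
    [0,0,0,0.8],
    [0,0,0,0.8],
    [0,0,0,0.8]
  ]
}}

```text
time_s: 62.95
tcp_pos: [0.6253, -0.0746, 0.2862]
ee_rot: [[-0.979, -0.206, -0.001], [-0.206, 0.979, -0.001], [0.002, -0.001, -1.0]]
wrist_force: [-0.4, -3.2, -1.9]
gripper_width: 0.228
gripper_force: 30.0
```

>>> {"method": "jog_arm", "body": {
  "increments": [
    [0,0,0,0.8],
    [0,0,0,0.8],
    [0,0,0,0.8],
    [0,0,0,0.6],
    [0,0,0,0.4],
    [0,0,0,0.4],
    [0,0,0,0.3],
    [0,0,0,0.3],
    [0,0,0,0.3],
    [0,0,0,0]
  ]
}}

```text
time_s: 63.95
tcp_pos: [0.6252, -0.0739, 0.2858]
ee_rot: [[-0.986, 0.166, -0.001], [0.166, 0.986, 0.0], [0.001, -0.0, -1.0]]
wrist_force: [-2.7, -0.7, -1.3]
gripper_width: 0.227
gripper_force: 30.0
```

```bash
python3 -c "
from h import *
st()"
```

```text
63.95 [ 0.6252 -0.0739  0.2858] yaw 170.43 F [-2.7 -0.7 -1.3] M [-0.582  0.819  0.063] 0.22741730402018806 j6 -107.52263181697708
```

>>> {"method": "jog_arm", "body": {
  "increments": [
    [0,0,0,0.3],
    [0,0,0,0.3],
    [0,0,0,0.3],
    [0,0,0,0],
    [0,0,0,0]
  ]
}}

```text
time_s: 64.45
tcp_pos: [0.6253, -0.0738, 0.2857]
ee_rot: [[-0.972, 0.236, -0.001], [0.236, 0.972, 0.0], [0.001, -0.0, -1.0]]
wrist_force: [-3.5, -0.6, -1.1]
gripper_width: 0.225
gripper_force: 30.0
```

```bash
python3 -c "
from h import *
st()"
```

```text
64.45 [ 0.6253 -0.0738  0.2857] yaw 166.33 F [-3.5 -0.6 -1.1] M [-0.405  1.145  0.048] 0.22498214393604035 j6 -111.62054663701417
```

>>> {"method": "jog_arm", "body": {
  "increments": [
    [0,0,0,0.3],
    [0,0,0,0.3],
    [0,0,0,0],
    [0,0,0,0]
  ]
}}

```text
time_s: 64.85
tcp_pos: [0.6254, -0.0738, 0.2857]
ee_rot: [[-0.959, 0.282, -0.001], [0.282, 0.959, 0.0], [0.001, -0.0, -1.0]]
wrist_force: [-4.1, -0.7, -1.7]
gripper_width: 0.229
gripper_force: 30.0
```

```bash
python3 -c "
from h import *
st()"
```

```text
64.85 [ 0.6254 -0.0738  0.2857] yaw 163.61 F [-4.1 -0.7 -1.7] M [-0.342  1.32   0.297] 0.22936415390593623 j6 -114.35454444497987
```

>>> {"method": "jog_arm", "body": {
  "increments": [
    [0,0,0,0.3],
    [0,0,0,0.2],
    [0,0,0,0],
    [0,0,0,0]
  ]
}}

```text
time_s: 65.25
tcp_pos: [0.6254, -0.0739, 0.2857]
ee_rot: [[-0.947, 0.32, -0.001], [0.32, 0.947, -0.0], [0.001, -0.0, -1.0]]
wrist_force: [-4.0, -0.9, -2.4]
gripper_width: 0.228
gripper_force: 30.2
```

```bash
python3 -c "
from h import *
st()"
```

```text
65.25 [ 0.6254 -0.0739  0.2857] yaw 161.32 F [-4.  -0.9 -2.4] M [-0.412  1.352  0.594] 0.2282249882151949 j6 -116.64125505087098
```

Mz is 0.59 N m, so retainer B is at its stop as well. I'll back off, lift, and turn the key to the stand's yaw.

>>> {"method": "jog_arm", "body": {
  "increments": [
    [0,0,0,-0.8],
    [0,0,0,-0.8],
    [0,0,0,-0.8],
    [0,0,0,-0.8],
    [0,0,0,-0.1],
    [0,0,0,0],
    [0,0,-0.5,0],
    [0,0,-0.8,0],
    [0,0,-1,0],
    [0,0,-1,0]
  ]
}}

```text
time_s: 66.25
tcp_pos: [0.6264, -0.0738, 0.3544]
ee_rot: [[-0.998, 0.063, 0.005], [0.063, 0.998, -0.0], [-0.005, 0.0, -1.0]]
wrist_force: [0.6, -0.4, -2.0]
gripper_width: 0.229
gripper_force: 30.0
```

>>> {"method": "jog_arm", "body": {
  "increments": [
    [0,0,-0.2,-0.947],
    [0,0,0,-0.947],
    [0,0,0,-0.947],
    [0,0,0,-0.947],
    [0,0,0,-0.947],
    [0,0,0,-0.947],
    [0,0,0,-0.947],
    [0,0,0,-0.947],
    [0,0,0,-0.947],
    [0,0,0,-0.947]
  ]
}}

```text
time_s: 67.25
tcp_pos: [0.6263, -0.0739, 0.3579]
ee_rot: [[-0.766, -0.642, 0.005], [-0.642, 0.766, 0.0], [-0.004, -0.003, -1.0]]
wrist_force: [0.1, -1.2, -1.3]
gripper_width: 0.226
gripper_force: 30.0
```

>>> {"method": "jog_arm", "body": {
  "increments": [
    [0,0,0,-0.947],
    [0,0,0,-0.947],
    [0,0,0,-0.947],
    [0,0,0,-0.947],
    [0,0,0,-0.947],
    [0,0,0,-0.947],
    [0,0,0,-0.947],
    [0,0,0,-0.947],
    [0,0,0,-0.947],
    [0,0,0,0]
  ]
}}

```text
time_s: 68.25
tcp_pos: [0.6262, -0.0739, 0.3577]
ee_rot: [[-0.193, -0.981, 0.005], [-0.981, 0.193, 0.0], [-0.001, -0.005, -1.0]]
wrist_force: [0.2, -0.2, -1.0]
gripper_width: 0.227
gripper_force: 30.0
```

```bash
python3 -c "
from h import *
st(); go([.4375,-.2997,.356],259.05)"
```

```text
68.25 [ 0.6262 -0.0739  0.3577] yaw 258.86 F [ 0.2 -0.2 -1. ] M [0.059 0.134 0.005] 0.22703727226377554 j6 -19.119620408740655
tool-frame units [12.9   7.08  0.04] turn units -0.04 yaw now -101.14 j6 -19.1
```

>>> {"method": "jog_arm", "body": {
  "increments": [
    [0.92,0.505,0,0],
    [0.92,0.505,0,0],
    [0.92,0.505,0,0],
    [0.92,0.505,0,0],
    [0.92,0.505,0,0],
    [0.92,0.505,0,0],
    [0.92,0.505,0,0],
    [0.92,0.505,0,0],
    [0.92,0.505,0,0],
    [0.92,0.505,0,0]
  ]
}}

```text
time_s: 69.25
tcp_pos: [0.4896, -0.2364, 0.3561]
ee_rot: [[-0.193, -0.981, 0.0], [-0.981, 0.193, -0.0], [0.0, -0.0, -1.0]]
wrist_force: [-0.4, 0.1, -1.3]
gripper_width: 0.229
gripper_force: 30.0
```

>>> {"method": "jog_arm", "body": {
  "increments": [
    [0.92,0.505,0,0],
    [0.92,0.505,0,0],
    [0.92,0.505,0,0],
    [0.92,0.505,0,0],
    [0,0,1,0],
    [0,0,1,0],
    [0,0,0,0],
    [0,0,0,0],
    [0,0,0,0]
  ]
}}

```text
time_s: 70.15
tcp_pos: [0.4375, -0.2998, 0.3172]
ee_rot: [[-0.192, -0.981, 0.002], [-0.981, 0.192, -0.001], [0.001, -0.002, -1.0]]
wrist_force: [0.0, 0.4, -1.3]
gripper_width: 0.226
gripper_force: 30.0
```

```bash
python3 -c "
from h import *
st(); go([.4375,-.2997,.257],259.05)
im,W,s=shot('k4')
cv2.imwrite('pics/k4c.png',cv2.resize(im[100:300,120:380],(780,600),interpolation=cv2.INTER_CUBIC))"
```

```text
70.15 [ 0.4375 -0.2998  0.3172] yaw 258.92 F [ 0.   0.4 -1.3] M [-0.001  0.05   0.041] 0.22602239035357582 j6 5.773351770975347
tool-frame units [-0.01  0.01  3.01] turn units -0.03 yaw now -101.08 j6 5.8
```

View pics/k4c.png

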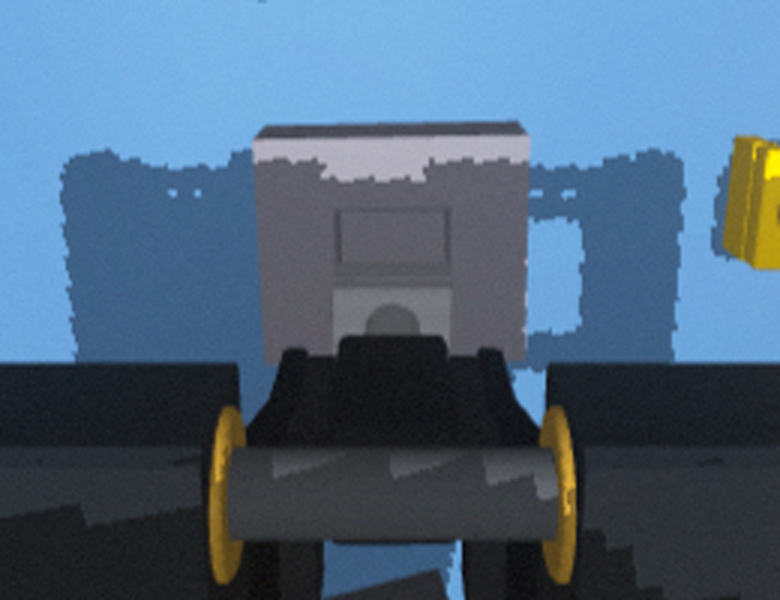

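The key is above the pocket (columns 335–450, key 333–452), aligned and centred. I'll lower it.

>>> {"method": "jog_arm", "body": {
  "increments": [
    [0,0,0.6,0],
    [0,0,0.6,0],
    [0,0,0.6,0],
    [0,0,0.5,0],
    [0,0,0.4,0],
    [0,0,0.3,0],
    [0,0,0,0],
    [0,0,0,0]
  ]
}}

```text
time_s: 71.0
tcp_pos: [0.4374, -0.2996, 0.2561]
ee_rot: [[-0.192, -0.981, 0.001], [-0.981, 0.192, -0.001], [0.0, -0.001, -1.0]]
wrist_force: [-0.0, -0.6, 0.1]
gripper_width: 0.23
gripper_force: 30.0
```

>>> {"method": "jog_arm", "body": {
  "increments": [
    [0,0,0,0],
    [0,0,0,0],
    [0,0,0,0],
    [0,0,0,0],
    [0,0,-0.5,0],
    [0,0,-1,0],
    [0,0,-1,0],
    [0,0,-1,0],
    [0,0,-1,0],
    [0,0,-1,0]
  ],
  "grip": 44
}}

```text
time_s: 72.0
tcp_pos: [0.437, -0.2994, 0.3677]
ee_rot: [[-0.193, -0.981, 0.001], [-0.981, 0.193, -0.0], [0.0, -0.001, -1.0]]
wrist_force: [-0.5, 0.7, -0.3]
gripper_width: 0.507
gripper_force: 0.0
```

>>> {"method": "jog_arm", "body": {
  "increments": [
    [-0.95,-0.195,-0.1,0],
    [-0.95,-0.195,0,0],
    [-0.95,-0.195,0,0],
    [-0.95,-0.195,0,0],
    [-0.95,-0.195,0,0],
    [-0.95,-0.195,0,0],
    [-0.95,-0.195,0,0],
    [-0.95,-0.195,0,0],
    [-0.95,-0.195,0,0],
    [-0.95,-0.195,0,0]
  ]
}}

```text
time_s: 73.0
tcp_pos: [0.5122, -0.1197, 0.3688]
ee_rot: [[-0.192, -0.981, 0.001], [-0.981, 0.192, -0.0], [-0.0, -0.001, -1.0]]
wrist_force: [-0.3, -0.6, 0.4]
gripper_width: 0.506
gripper_force: 0.0
```

>>> {"method": "jog_arm", "body": {
  "increments": [
    [-0.95,-0.195,0,0],
    [-0.95,-0.195,0,0],
    [-0.95,-0.195,0,0],
    [-0.95,-0.195,0,0],
    [-0.95,-0.195,0,0],
    [0,0,0,0],
    [0,0,0,0]
  ]
}}

```text
time_s: 73.7
tcp_pos: [0.5493, -0.0309, 0.3684]
ee_rot: [[-0.192, -0.981, 0.0], [-0.981, 0.192, 0.0], [-0.0, -0.0, -1.0]]
wrist_force: [0.6, -0.5, 0.3]
gripper_width: 0.509
gripper_force: 0.0
```

```bash
python3 -c "
from h import *
st()
im,W,s=shot('f1')
D=topview(im,W,0.032,.38,.69,-.36,.03,.0006)
sc=eyes.capture('side'); cv2.imwrite('pics/side1.png',sc)
c=cv2.resize(sc[90:230,170:370],(740,518),interpolation=cv2.INTER_CUBIC)
c=c[:, :]; d=cv2.resize(D,None,fx=.9,fy=.9); k=cv2.resize(sc[90:230,170:370],(int(200*.9*1.0)*1,126))
k=cv2.resize(sc[100:220,200:360],(215,161),interpolation=cv2.INTER_CUBIC)
print(d.shape)
out=np.zeros((d.shape[0],d.shape[1]+215,3),np.uint8);out[:,:d.shape[1]]=d;out[:161,d.shape[1]:]=k
cv2.imwrite('pics/f1c.png',out)
for n in ['key']: print([(np.round(d['centre'],3).tolist(),round(d['conf'],2)) for d in eyes.spot_in('side',n)])"
```

```text
73.7 [ 0.5493 -0.0309  0.3684] yaw 258.94 F [ 0.6 -0.5  0.3] M [0.009 0.062 0.039] 0.5090246773831341 j6 -24.724572657945714
(465, 586, 3)
[([0.449, -0.389, 0.094], 0.75), ([0.472, -0.061, 0.03], 0.72), ([0.325, -0.274, 0.076], 0.71), ([0.434, -0.29, 0.074], 0.64), ([0.356, -0.218, 0.054], 0.61)]
```

View pics/f1c.png

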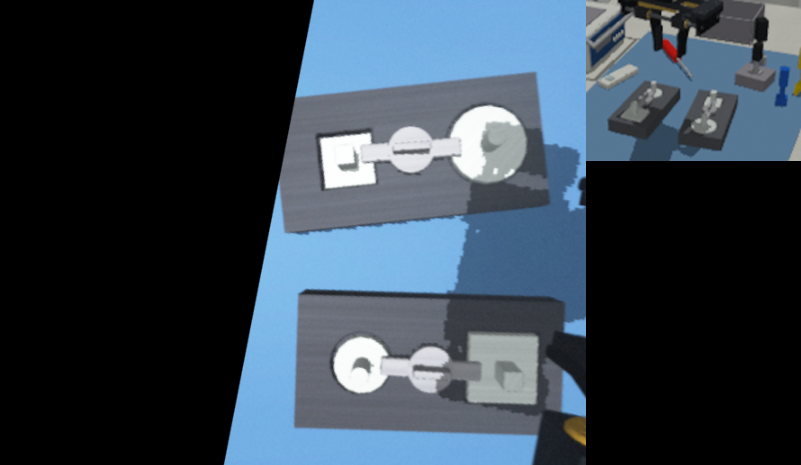

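The final view shows both bars lying along the blocks over seated blanks, about 91–92° from open. The side view has the key upright in its stand. Handing in.

```bash
python3 -c "
from station import r
print(r.finish_job())"
```

```text
the job is handed in; nothing more can be done
None
```

I seated all four blanks in their matching cavities, turned both retainers clockwise to their stops with the key, stood the key back in its stand, and handed the job in at about 74 s; no verdict came back.

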